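# Hang the carton stapler on the sprung hook

## Robot

A 6-joint arm with a two-finger parallel gripper is mounted at the origin on the work surface. World frame = base frame: x ahead of the robot, y to its left, z up, the work surface at z = 0. Lengths are in m, angles in degrees, forces in N, time in s.
With the tool pointing down it reaches from about 0.3 to 0.775 m from the base axis. Payload 14.6 kg.
Tool frame: the origin (TCP) lies midway between the tips of the shut fingers; the grasp point (between the pads) lies manip.grip_depth behind it (manip.grip_depth is the distance from the TCP to the grasp point, in m); y points along the fingers, z is the direction in which the jaws open and shut, and the axes are right-handed (so a half turn about y gives the same grasp; the last joint's range is limited). The gripper opens to 94 mm and grips with 3 to 60 N. Pads are 16 mm wide; open, the fingers measure 119 mm over their backs; the gripper's body (75 mm by 177 mm) begins 78 mm behind the grasp point.
Start: joints at [61.043, 17.183, 87.147, -0, 75.671, -3.816], TCP at [0.234, 0.498, 0.181] pointing down, gripper open.
Joint ranges: [-173.82, 173.82], [-45.26, 126.66], [13.44, 144.39], [-59.66, 239.66], [0, 175.72], [-146.38, 146.38]. Speed limits (degrees/s): [127.2, 127.2, 147.25, 180, 180, 180].

## Interface

Orientations are given as a 3x3 rotation matrix whose columns are the frame's x, y, z axes.
In Python, from workcell import manip gives the robot as it stands.
- The arm moves only by the shell command python3 -m handwheel 'ROWS' [OPENING] [FORCE]. ROWS is JSON, a list of rows, each an object of numbers: "dx", "dy", "dz": the shift along the world's x, y, z in cm; "turn": the turn about the world's z in units of 8 degrees (1.0 is 8 degrees). In form: [{"dx": .., "dy": .., "dz": .., "turn": ..}, ...]. A call has exactly 8 rows; each row shifts and turns the pose as measured when the row begins; what a row does not reach is not made up. A row lasts 1/8 s, in which the tool goes at most 62.5 mm and 10.7 degrees, less where a joint would pass 70% of its speed; a pose out of reach is approached as far as the arm can. A call is refused whole if a number of a shift passes 6.25 or a number of a turn 1, either way. A call with a gripper value outside its range is refused whole. OPENING is the opening, from -1 (shut) to 1 (fully open), set as the call begins (- or left out, the last holds). The fingers move at their own pace and stop on an object; FORCE is the grip in N (left out, the last holds). Time passes only in rows, so rows that do not move let the fingers close, or fill a call up. It gives the time, the measured TCP pose, the force and the opening at its end, in the units of the state.
- manip.sense(): the state, without advancing time (a new reading comes with each control period).
- manip.get_image(name): name is "scene" or "top" or "wrist"; returns (picture, depth): 420x560x3 uint8, red, green, blue; 420x560 float32, m along the optical axis (not along the pixel's ray), 0 where there is no reading.
- manip.get_calibration(name): a dict with "vfov" (degrees; the focal length in pixels is half the picture's height over the tangent of half this angle, whatever the lens; pixels are square), "cx", "cy" (the principal point, pixels), "k1" (the pictures are not rectified: a ray, as slopes to the right and down, at radius r is drawn at 1 + k1 r^2 times it, then the intrinsics apply), "view" (4x4, takes a point from world to camera coordinates); the wrist camera has in their place "T_tool_cam" (4x4, takes a point from camera to tool coordinates, whose origin is the TCP and whose axes are the tool frame's). Camera axes: x right, y down, z forward; pixel columns grow to the right and rows downward; lengths in m; the calibration is good to about 2 mm. A picture is of the moment at which its call begins: read the wrist's pose just before it. get_calibration takes no time and is no camera call.
- manip.sign_off(): hands the job in, once; it reports no verdict.
Trained networks look in the newest picture that a camera, given by its name, has taken for a name from the list of things; names that differ only in an ending like _2 or _b are one class to them, and where a whole thing is asked for, a point or a joint stands for the part that bears it (a point fixed in the world has none). Each returns a list of dicts, best first, with "conf" (0 to 1); they miss things now and then, are a little off and sometimes report something else, mostly with a low value. They report only what shows in the picture. A call takes as long as a camera call. They do not tell look-alikes from the thing itself.
- manip.cut_out(camera, name): "region" (420x560 bool, what is visible of it) and "extent" ([centre column, centre row, width, height] in pixels, round what is visible of it).
The state is a dict: "time_s": time; "joint_pos": joint angles; "joint_velocities": joint speeds; "effort": joint torques, N m; "tool_pos": TCP position; "tcp_rot": TCP orientation; "wrist_force": force on the tool from outside, world axes, zero at the start; "torque": the same for the moment, N m; "gripper_width": finger opening in m.
Only numpy, scipy, OpenCV 4.12 (cv2) and the standard library are available. Lean on these libraries where they do the work, as an engineer would, in place of code of your own. Each camera call takes 0.05 s, during which the arm holds its last target.

## Task

Put the carton stapler away on the sprung hook of the bench rail: first stand it on the bench in the hook's line of travel, on the hook's open side, its loop lengthwise to the hook's boom, and let go of it. Then pull the hook down to it by the black grip, slide it sideways until the stapler's loop is in the hook, and ease the hook back up to the top so that the stapler hangs level from the middle of its loop, clear of the bench, and let go. Do not tip the stapler over, never let the hook fly up, and leave the carton, the bin and the tape roll where they are.

Things in the scene. Friction and masses are not known exactly. Their poses are not given: they have to be found in the camera images.
- stand: Fixed rail stand: two dark steel posts 400 mm high, 720 mm apart, an aluminium rail between them 380 mm up. Origin on the bench, right below the hook's line of travel, midway between the posts; x level, from the robot towards the rail (rail and posts at x 0.20 to 0.28 m), y along the rail, z up. The hook's shank and grip stay in this frame's plane x = 0.
- trolley (a joint): Place of the trolley along the rail, m, -0.20 to 0.20, growing towards the stand's +y: the y of the hook's shank and grip in the stand's frame. It stays where it is left (about 1 N friction).
- hook (a joint): How far the hook is pulled down, m: 0 retracted at the top stop, 0.165 lowest; moves straight up and down. A spring in the trolley's barrel always pulls it up: the empty hook takes about 9 N to pull at the top, 12 N at the bottom, and flies up if let go. With the stapler on it the spring still lifts to the top stop, with 2 to 6 N to spare.
- hook_grip (a point): Middle of the black upright round grip above the hook, 24 mm thick, 55 mm high (26 mm from here to its top), free above; 337 mm over the bench when retracted. At its foot, 29 mm below this point, is a steel collar 40 mm wide. Axes as the stand's.
- hook_seat (a point): Lowest point inside the J-shaped steel hook (wire 10 mm thick), where a bar comes to rest; 70 mm below and 20 mm towards the stand's +y from boom_end; 225 mm over the bench when retracted. Shank's centre line 20 mm towards -y of here. The hook's underside is 10 mm lower. Axes as the stand's.
- boom_end (a point): End of the level round boom, on its centre line, 42 mm below hook_grip and 295 mm over the bench when retracted. The boom is 16 mm thick and runs from here 185 mm along the stand's +x to the rod below the barrel. The hook's shank hangs from here. Axes as the stand's.
- hook_tip (a point): Top of the hook's upturned tip, 23 mm towards the stand's +y of and 25 mm above hook_seat. The hook opens towards +y: a bar lying along the stand's x enters through the 37 mm high gap between this tip and the boom's underside as the hook moves towards +y. Axes as the stand's.
- stapler: Carton stapler, grey and dark steel, loose, about 0.45 kg, stands on its flat foot plate 180 x 60 mm; body 34 to 44 mm wide, up to 80 mm high; steel carrying loop upright over its middle. Origin at the centre of the foot's underside; x along its length, z up. Balanced below the loop's middle.
- loop (a point): Middle of the round top bar of the stapler's loop, on its centre line, 135 mm above the foot's underside. Bar 10 mm thick, along the stapler's x; opening below it 62 mm wide and 68 mm high (stapler's body below that). Can be pinched across the bar from above. Axes as the stapler's.
- carton: Bystander: closed cardboard carton 170 x 200 x 110 mm, loose; origin under its centre.
- bin: Bystander: open red plastic bin 200 x 130 x 75 mm with rubber soles in it, loose; origin under its centre.
- tape_roll: Bystander: roll of clear tape lying flat, 110 mm diameter, 50 mm high, loose; origin under its centre.
Things that resemble listed ones, but are neither listed nor needed, are in the scene too. What is meant by the stapler is not green, and is the smaller of those in its own colour.

How it is judged (in metres and radians):
On the way, in this order (a step that is already met when the one before it is completed fails the run):
1. the stapler stands released on the bench in the hook's line of travel: loop's middle within 20 mm of the plane x = 0 of the stand, loop within 0.4 rad of the boom's direction (x of loop in the frame of stand between -0.02 and 0.02 m and angle between the x axis of stapler and the x axis of stand, either way round below 0.4 rad and angle between stapler's own z axis and vertical below 0.1 rad and height (world z) of stapler below 0.008 m and linear speed of stapler below 0.03 m/s and contact force between the fingers and stapler below 0.1 N), for 0.2 s.
2. the hook is pulled down by more than 90 mm and the loop's bar is inside it, while the stapler still stands on the bench (value of joint hook above 0.09 m and y of loop in the frame of hook_seat between -0.018 and 0.022 m and z of loop in the frame of hook_seat between -0.002 and 0.06 m and x of loop in the frame of hook_seat between -0.03 and 0.03 m and height (world z) of stapler below 0.012 m), for 0.1 s.
At the end, for the whole second after the job is handed in: Hook within 15 mm of its top stop; the stapler hangs in it by its loop (bar's middle within 30 mm of the seat, level, and 5 mm below to 20 mm above it), underside over 60 mm above the bench, tilt under 0.28 rad, slower than 0.12 m/s (value of joint hook below 0.015 m and height (world z) of stapler above 0.06 m and angle between stapler's own z axis and vertical below 0.28 rad and linear speed of stapler below 0.12 m/s and horizontal distance between loop and hook_seat below 0.03 m and z of loop in the frame of hook_seat between -0.005 and 0.02 m); the robot touches nothing.
It fails at once if the hook flies up (faster than 0.5 m/s) (velocity of joint hook below -0.5 m/s).
It fails at once if the stapler is tipped over (more than 0.7 rad) (angle between stapler's own z axis and vertical above 0.7 rad).
It fails at once if a bystander is moved by more than 40 mm (distance of any of carton, bin, tape_roll from where it was at the start of the episode above 0.04 m).
It also fails if it takes over 69 s, if anything falls off the work surface, if the arm or the gripper's body presses on something with over 40 N, if the wrist force passes 120 N, or if a joint passes its speed limit or range.

## Working session

There is one attempt and no reset: what is moved stays moved. The work goes in short steps, Python scripts to look and compute and a shell command to move; the robot and the scene stay as the last step left them, time stands still between calls to the robot, and variables do not carry over. Pictures are saved under pics/ and viewed, and the job is handed in when it is done.

```bash
ls; mkdir -p pics; cat > h.py <<'E'
import numpy as np, cv2
from workcell import manip
def cam(n,st=None):
    c=manip.get_calibration(n); f=210/np.tan(np.radians(c['vfov']/2))
    if 'view' in c: T=np.linalg.inv(np.array(c['view']))
    else:
        W=np.eye(4); W[:3,:3]=np.array(st['tcp_rot']); W[:3,3]=st['tool_pos']; T=W@np.array(c['T_tool_cam'])
    return c,f,T
def pts(n,d,st=None):
    c,f,T=cam(n,st)
    v,u=np.mgrid[0:420,0:560].astype(float)
    K=np.array([[f,0,c['cx']],[0,f,c['cy']],[0,0,1.]])
    p=cv2.undistortPoints(np.stack([u.ravel(),v.ravel()],1)[:,None],K,np.array([c['k1'],0,0,0,0.]))[:,0].reshape(420,560,2)
    P=np.dstack([p[...,0]*d,p[...,1]*d,d])
    W=P@T[:3,:3].T+T[:3,3]; W[d<=0]=np.nan
    return W
def proj(n,X,st=None):
    c,f,T=cam(n,st); V=np.linalg.inv(T); X=np.atleast_2d(X)@V[:3,:3].T+V[:3,3]
    s=X[:,:2]/X[:,2:]; r=(s**2).sum(1,keepdims=True); s=s*(1+c['k1']*r)
    return s*f+[c['cx'],c['cy']]
def shot(n,name):
    st=manip.sense(); im,d=manip.get_image(n); cv2.imwrite(f'pics/{name}.png',im[...,::-1]); W=pts(n,d,st); np.save(f'pics/{name}.npy',W); return im,W,st
E
python3 - <<'E'
from h import *
print(manip.grip_depth, manip.sense())
for n in('scene','top','wrist'): shot(n,n+'0')
E
```

```text
pics
0.0188 {'time_s': 0.0, 'joint_pos': array([ 6.10425590e+01,  1.72152088e+01,  8.71816178e+01, -5.42549406e-05,
        7.56731118e+01, -3.81620913e+00]), 'joint_velocities': array([-0.09405817,  0.07533349, -0.06266515, -0.08309374, -0.08111198,
        0.02434911]), 'effort': array([-1.67504575e-03, -5.31813347e+01, -3.52729475e+01,  7.07414676e-02,
        2.44690699e-02, -7.86356213e-05]), 'tool_pos': array([0.23352049, 0.49761541, 0.18038066]), 'tcp_rot': array([[ 9.05263373e-01, -5.90188924e-04,  4.24850417e-01],
       [-4.24850819e-01, -1.06849166e-03,  9.05262746e-01],
       [-8.03269183e-05, -9.99999255e-01, -1.21800861e-03]]), 'wrist_force': array([ 0.58555506, -0.4398044 ,  0.46546732]), 'torque': array([-0.01198455, -0.02045885,  0.00125944]), 'gripper_width': 0.09382333635385708}
```

View pics/scene0.png

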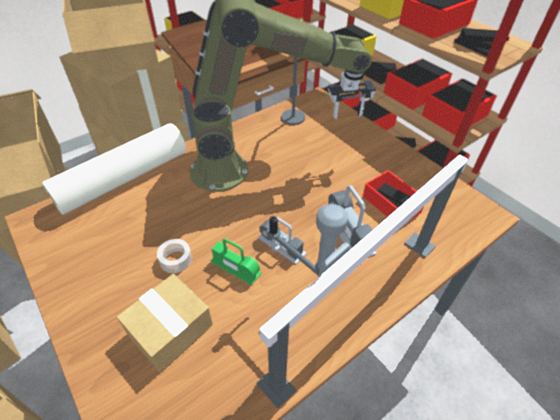

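View pics/top0.png

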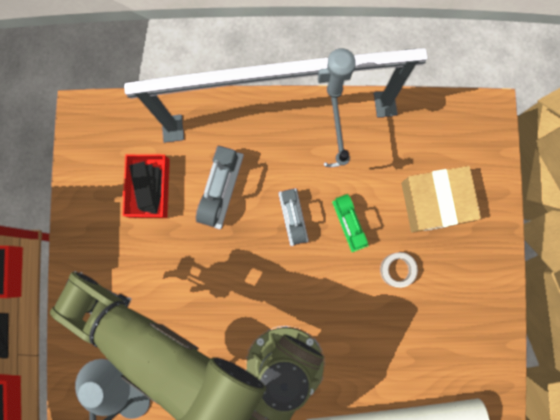

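View pics/wrist0.png

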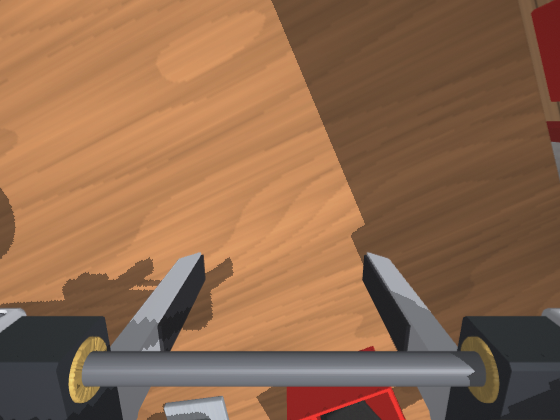

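The top view shows the small grey stapler (target) at about (293,217), the larger grey look-alike at (219,187) and the green one at (350,222). The hook and grip are near (343,156), with the trolley barrel at (340,62). Next I'll measure them.

```bash
python3 - <<'E'
from h import *
W=np.load('pics/top0.npy'); im=cv2.imread('pics/top0.png')
np.set_printoptions(precision=4,suppress=True)
m=np.zeros((420,560),bool); m[180:250,272:314]=1; m&=W[...,2]>0.012
P=W[m]; print('stapler',len(P),P.min(0),P.max(0))
q=P[P[:,2]<0.1]; 
print('loop pts',P[P[:,2]>0.1])
r=cv2.minAreaRect((q[:,:2]*1000).astype(np.float32)); print(r)
m=np.zeros((420,560),bool); m[140:175,315:360]=1; m&=(W[...,2]>0.2)
P=W[m]; print('hook area'); 
for a,b in((.2,.25),(.25,.28),(.28,.31),(.31,.33),(.33,.4)):
  q=P[(P[:,2]>a)&(P[:,2]<b)]; print(a,b,len(q),q.mean(0) if len(q) else 0, q.min(0) if len(q) else 0,q.max(0) if len(q) else 0)
# boom
m=np.zeros((420,560),bool); m[95:150,325:350]=1; m&=(W[...,2]>0.28)&(W[...,2]<.33)
P=W[m]; print('boom',len(P)); l=cv2.fitLine(P[:,:2].astype(np.float32),cv2.DIST_HUBER,0,.001,.001).ravel(); print(l,np.degrees(np.arctan2(l[1],l[0])))
# rail
m=(W[...,2]>.35)&(W[...,2]<.42); m[:, :120]=0; m[:40]=0;m[130:]=0; m[:,430:]=0; 
P=W[m]; l=cv2.fitLine(P[:,:2].astype(np.float32),cv2.DIST_HUBER,0,.001,.001).ravel(); print('rail',len(P),l,np.degrees(np.arctan2(l[1],l[0])),cv2.minAreaRect((P[:,:2]*1000).astype(np.float32)))
cv2.imwrite('pics/c.png',cv2.resize(im[130:260,190:380],None,fx=4,fy=4,interpolation=2))
for n in('stapler','hook_grip','carton','bin','tape_roll'):
  for r in manip.cut_out('top',n): 
    print(n,r['conf'],r['extent'],np.nanmedian(W[r['region']],0))
E
```

```text
stapler 782 [ 0.3878 -0.0712  0.012 ] [0.5608 0.0194 0.1504]
loop pts [[ 0.5195 -0.0162  0.1218]
 [ 0.5175 -0.0192  0.1364]
 [ 0.5149 -0.0132  0.1329]
 [ 0.5146 -0.0162  0.1354]
 [ 0.5137 -0.0192  0.1423]
 [ 0.5142 -0.0222  0.1385]
 [ 0.5143 -0.0132  0.1143]
 [ 0.5109 -0.0162  0.1404]
 [ 0.5105 -0.0192  0.1437]
 [ 0.5113 -0.0222  0.1377]
 [ 0.5079 -0.0162  0.1405]
 [ 0.5074 -0.0192  0.1441]
 [ 0.5082 -0.0222  0.1377]
 [ 0.5059 -0.0162  0.1324]
 [ 0.5044 -0.0192  0.1436]
 [ 0.5052 -0.0222  0.1379]
 [ 0.5052 -0.0252  0.1376]
 [ 0.5015 -0.0162  0.1431]
 [ 0.5016 -0.0192  0.1424]
 [ 0.5018 -0.0222  0.1403]
 [ 0.503  -0.0252  0.1312]
 [ 0.499  -0.0192  0.1386]
 [ 0.4985 -0.0222  0.1427]
 [ 0.4986 -0.0252  0.1422]
 [ 0.4959 -0.0192  0.1398]
 [ 0.4958 -0.0222  0.14  ]
 [ 0.4959 -0.0252  0.1396]
 [ 0.4928 -0.0192  0.1401]
 [ 0.4929 -0.0222  0.1392]
 [ 0.4928 -0.0252  0.1402]
 [ 0.4897 -0.0192  0.1409]
 [ 0.4899 -0.0222  0.1388]
 [ 0.4895 -0.0251  0.1428]
 [ 0.4895 -0.0281  0.1426]
 [ 0.4872 -0.0192  0.1363]
 [ 0.4868 -0.0222  0.1396]
 [ 0.4867 -0.0252  0.1409]
 [ 0.4865 -0.0281  0.1422]
 [ 0
[... 1953 characters left out ...]
1697  0.3306] [ 0.6225 -0.1462  0.3684]
boom 306
[ 0.9935  0.1139  0.6885 -0.1488] 6.5423646
rail 4677 [ 0.1068 -0.9943  0.8082  0.0974] -83.86817 ((800.0796508789062, 19.454742431640625), (87.24906158447266, 799.583251953125), 6.599377155303955)
stapler 0.89 [218.6, 186.9, 47.5, 83.1] [0.563  0.206  0.0947]
stapler 0.64 [351.8, 222.3, 37.2, 58.5] [ 0.4535 -0.2044  0.0647]
stapler 0.6 [291.6, 218.4, 31.9, 56.8] [ 0.4755 -0.0256  0.0654]
hook_grip 0.74 [336.4, 132.2, 24.7, 70.2] [ 0.6508 -0.1485  0.3038]
carton 0.95 [440.4, 200.4, 80.1, 74.1] [ 0.5275 -0.4794  0.1105]
bin 0.84 [144.1, 186.3, 50.3, 67.6] [0.5746 0.4519 0.0434]
tape_roll 0.61 [400.0, 271.2, 38.7, 38.6] [ 0.3099 -0.3603  0.0489]
```

View pics/c.png

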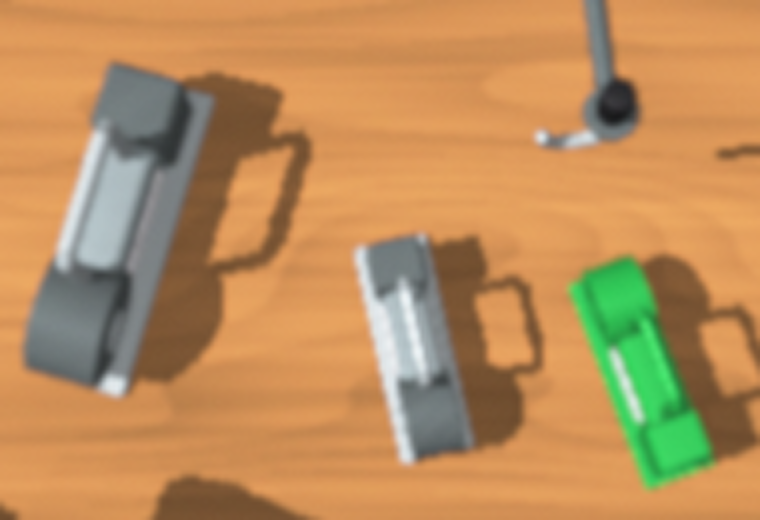

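```bash
python3 - <<'E'
from h import *
W=np.load('pics/top0.npy'); np.set_printoptions(precision=4,suppress=True)
def fl(P): return cv2.fitLine(P.astype(np.float32),cv2.DIST_HUBER,0,.0005,.001).ravel()
m=np.zeros((420,560),bool); m[180:250,272:314]=1; m&=W[...,2]>0.128
P=W[m]; l=fl(P[:,:2]); d=l[:2]; t=(P[:,:2]-l[2:])@d; c=l[2:]+d*(t.min()+t.max())/2
print('loop',c,np.degrees(np.arctan2(d[1],d[0])),t.max()-t.min(),np.median(P[:,2]))
m=np.zeros((420,560),bool); m[140:175,315:360]=1
g=W[m&(W[...,2]>.355)]; print('grip top',g.mean(0),(g.min(0)+g.max(0))/2,g.max(0)-g.min(0))
m[:]=0; m[95:150,325:350]=1; m&=(W[...,2]>0.295)&(W[...,2]<.31); b=W[m]; k=b[:,0]<.76; l=fl(b[k][:,:2]); print('boom',l,np.degrees(np.arctan2(l[1],l[0])))
print('x range boom',b.min(0),b.max(0))
# scene camera
W2,im,= None,None
im,W2,st=shot('scene','scene1')
for n in('stapler','hook_grip','hook_seat','hook_tip'):
  for r in manip.cut_out('scene',n)[:3]: print(n,r['conf'],r['extent'],np.nanmedian(W2[r['region']],0))
q=proj('scene',[[*c,.135],[.608,-.1574,.337],[.608,-.158,.295],[.606,-.138,.225]]); print(q)
o=cv2.imread('pics/scene1.png')
for p in q: cv2.circle(o,tuple(int(round(v)) for v in p),2,(0,0,255),-1)
cv2.imwrite('pics/c2.png',cv2.resize(o[160:320,200:460],None,fx=3,fy=3,interpolation=2))
E
```

```text
loop [ 0.4794 -0.0259] 12.79245 0.07734002660590007 0.14019131731795187
grip top [ 0.6101 -0.1581  0.3631] [ 0.6114 -0.1579  0.3624] [0.0222 0.0235 0.0119]
boom [ 0.9929  0.1189  0.6969 -0.1481] 6.8293247
x range boom [ 0.6345 -0.1611  0.2951] [ 0.7844 -0.1323  0.3089]
stapler 0.91 [282.0, 243.6, 48.7, 45.2] [ 0.5152 -0.0341  0.053 ]
stapler 0.89 [351.2, 221.5, 42.6, 65.8] [0.5918 0.2049 0.1037]
stapler 0.64 [234.9, 260.6, 51.9, 42.9] [ 0.4702 -0.2163  0.0598]
hook_grip 0.71 [293.0, 245.9, 48.8, 56.2] [ 0.6393 -0.1562  0.3038]
hook_seat 0.74 [292.9, 243.0, 49.3, 57.0] [ 0.6219 -0.1529  0.3028]
hook_tip 0.7 [290.0, 242.1, 42.6, 55.6] [ 0.6276 -0.1549  0.3035]
[[281.8508 221.3235]
 [272.9017 223.9214]
 [272.7679 233.735 ]
 [277.9182 245.0779]]
```

View pics/c2.png

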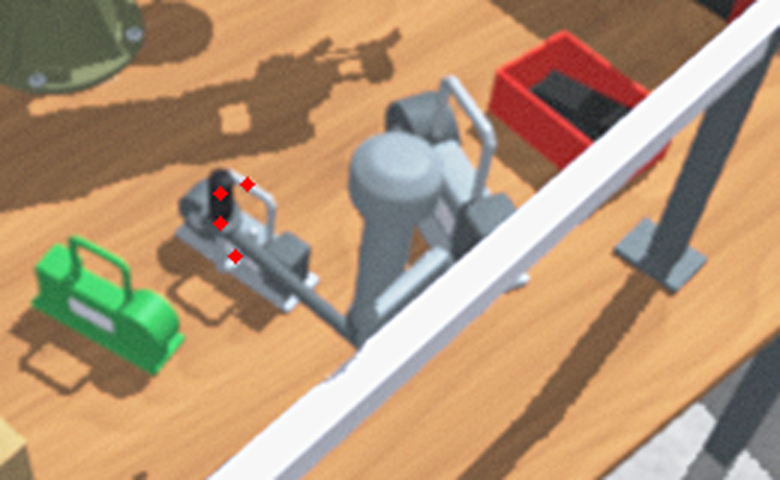

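The grip, boom end and loop all project onto the right places in the scene view. Now I'll approach the small grey stapler.

```bash
python3 -m handwheel '[{"dx":1,"dy":-3,"dz":2,"turn":0.6},{"dx":1,"dy":-4,"dz":2,"turn":0.6},{"dx":1,"dy":-4,"dz":2,"turn":0.6},{"dx":1.5,"dy":-4,"dz":2,"turn":0.6},{"dx":2,"dy":-4,"dz":0,"turn":0.6},{"dx":2,"dy":-4,"dz":0,"turn":0.6},{"dx":2,"dy":-4,"dz":0,"turn":0.6},{"dx":2,"dy":-4,"dz":0,"turn":0.6}]' 1 30
```

```text
time_s: 1.65
tool_pos: [0.3599, 0.1796, 0.2636]
tcp_rot: [[0.967, 0.004, -0.255], [0.255, 0.0, 0.967], [0.004, -1.0, -0.001]]
wrist_force: [-0.2, -0.8, -0.5]
gripper_width: 0.094
```

```bash
python3 -m handwheel '[{"dx":2,"dy":-4,"dz":0,"turn":-0.2},{"dx":2,"dy":-4,"dz":0,"turn":0},{"dx":2,"dy":-4,"dz":0,"turn":0},{"dx":2,"dy":-3.5,"dz":0,"turn":0},{"dx":2,"dy":-3,"dz":0,"turn":0},{"dx":1.5,"dy":-1.5,"dz":0,"turn":0},{"dx":0,"dy":0,"dz":0,"turn":0},{"dx":0,"dy":0,"dz":0,"turn":0}]'; python3 - <<'E'
from h import *
shot('wrist','wrist1')
E
```

```text
time_s: 2.65
tool_pos: [0.4777, -0.0297, 0.2642]
tcp_rot: [[0.975, 0.006, -0.224], [0.224, 0.001, 0.975], [0.006, -1.0, -0.001]]
wrist_force: [0.2, 1.3, 0.0]
gripper_width: 0.0941
```

View pics/wrist1.png

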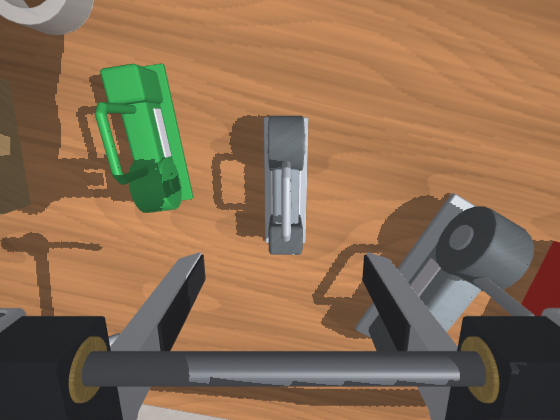

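The stapler lies between the fingers, with its loop bar at about (286,165)-(286,240) running up the picture and square to the jaws. I'll check the position from the wrist camera.

```bash
python3 - <<'E'
from h import *
W=np.load('pics/wrist1.npy')
m=np.zeros((420,560),bool); m[110:255,262:310]=1; m&=(W[...,2]>0.125)&(W[...,2]<.16)
P=W[m]; print(len(P)); r=cv2.minAreaRect((P[:,:2]*1000).astype(np.float32)); print(r,np.median(P[:,2]))
print(manip.sense()['tool_pos'])
E
```

```text
663
((479.4016418457031, -25.58444595336914), (81.18839263916016, 8.677268028259277), 12.886624336242676) 0.13878001768632964
[ 0.47765832 -0.02965872  0.26425607]
```

```bash
python3 -m handwheel '[{"dx":0.2,"dy":0.4,"dz":-2,"turn":0},{"dx":0,"dy":0,"dz":-3,"turn":0},{"dx":0,"dy":0,"dz":-3,"turn":0},{"dx":0,"dy":0,"dz":-3,"turn":0},{"dx":0,"dy":0,"dz":-2.5,"turn":0},{"dx":0,"dy":0,"dz":-1.3,"turn":0},{"dx":0,"dy":0,"dz":0,"turn":0},{"dx":0,"dy":0,"dz":0,"turn":0}]'
```

```text
time_s: 3.7
tool_pos: [0.4782, -0.0206, 0.1157]
tcp_rot: [[0.973, 0.013, -0.231], [0.231, 0.0, 0.973], [0.012, -1.0, -0.003]]
wrist_force: [1.0, -0.5, 0.1]
gripper_width: 0.0939
```

```bash
python3 -m handwheel '[{"dx":0,"dy":-0.5,"dz":0,"turn":0},{"dx":0,"dy":0,"dz":0,"turn":0},{"dx":0,"dy":0,"dz":0,"turn":0},{"dx":0,"dy":0,"dz":0,"turn":0},{"dx":0,"dy":0,"dz":0,"turn":0},{"dx":0,"dy":0,"dz":0,"turn":0},{"dx":0,"dy":0,"dz":0,"turn":0},{"dx":0,"dy":0,"dz":0,"turn":0}]' -1 30
```

```text
time_s: 4.7
tool_pos: [0.479, -0.0261, 0.1174]
tcp_rot: [[0.973, 0.015, -0.231], [0.231, -0.0, 0.973], [0.015, -1.0, -0.004]]
wrist_force: [0.2, 0.2, -0.1]
gripper_width: 0.0174
```

```bash
python3 -m handwheel '[{"dx":0,"dy":0,"dz":0,"turn":0},{"dx":0,"dy":0,"dz":0,"turn":0},{"dx":0,"dy":0,"dz":0,"turn":0},{"dx":0,"dy":0,"dz":0.5,"turn":0},{"dx":0,"dy":0,"dz":1,"turn":0},{"dx":0,"dy":0,"dz":1,"turn":0},{"dx":0,"dy":0,"dz":0.5,"turn":0},{"dx":0,"dy":0,"dz":0,"turn":0}]'
```

```text
time_s: 5.7
tool_pos: [0.4793, -0.0261, 0.1503]
tcp_rot: [[0.973, 0.017, -0.231], [0.231, -0.0, 0.973], [0.016, -1.0, -0.004]]
wrist_force: [-0.0, 0.3, -0.3]
gripper_width: 0.0002
```

The jaws shut to 0 mm with no load, so the grasp missed. I'll look before doing anything else.

```bash
python3 - <<'E'
from h import *
shot('wrist','wrist2'); im,W,st=shot('scene','scene2'); o=cv2.imread('pics/scene2.png')
cv2.imwrite('pics/c3.png',cv2.resize(o[120:320,180:440],None,fx=3,fy=3,interpolation=2)); print(manip.sense()['gripper_width'])
E
```

```text
0.0006378553363426828
```

View pics/wrist2.png

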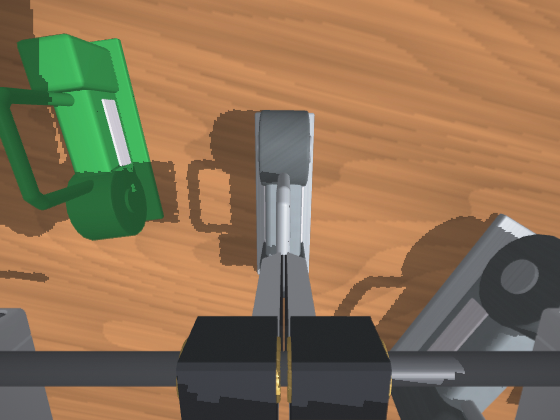

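View pics/c3.png

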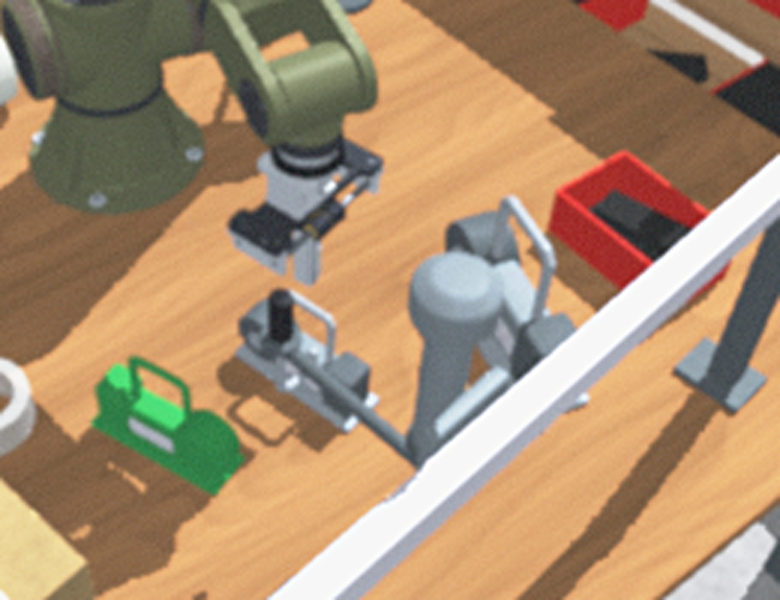

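```bash
python3 - <<'E'
from h import *
st=manip.sense(); t=st['tool_pos']; R=np.array(st['tcp_rot'])
print(t, st['joint_pos'])
for n in('scene','wrist'): print(n,proj(n,[t,t-R[:,1]*.0188,[.4794,-.0257,.135]],st))
W=np.load('pics/scene2.npy')
q=proj('scene',[t])[0]; print((q-[180,120])*3)
# finger tip points seen
m=(np.abs(W[...,0]-.48)<.06)&(np.abs(W[...,1]+.03)<.08)&(W[...,2]>.125)&(W[...,2]<.19)
P=W[m]; print(P[np.argsort(P[:,2])][:40:1]); 
W=np.load('pics/wrist2.npy'); print(W[256:262:2,260:305:8])
m=np.zeros((420,560),bool); m[110:300,255:320]=1; m&=(W[...,2]>0.125)&(W[...,2]<.16); P=W[m]; print(cv2.minAreaRect((P[:,:2]*1000).astype(np.float32)))
E
```

```text
[ 0.47910143 -0.02610132  0.14979714] [  -7.56106213    9.33227995  101.14837603    0.11823812   68.61101207
 -110.9499347 ]
scene [[281.81256957 218.4421863 ]
 [281.83501423 214.68863313]
 [281.90124277 221.30185561]]
wrist [[282.08185178 251.93662695]
 [281.96909736 263.73020709]
 [282.69388876 244.13767622]]
[305.43770872 295.3265589 ]
[[ 0.52093463 -0.02718796  0.12516157]
 [ 0.51818522 -0.02090797  0.12845231]
 [ 0.52070461 -0.01865114  0.12928155]
 [ 0.517193   -0.02444061  0.13004286]
 [ 0.51443738 -0.02233174  0.1310893 ]
 [ 0.51577125 -0.01490074  0.13229085]
 [ 0.51933445 -0.0177013   0.13251759]
 [ 0.51448971 -0.01820079  0.13341777]
 [ 0.51849731 -0.0213631   0.13434416]
 [ 0.48724366 -0.02698073  0.134451  ]
 [ 0.51210703 -0.0249203   0.13593208]
 [ 0.50147611 -0.02519134  0.13632682]
 [ 0.47776694 -0.02832421  0.13686428]
 [ 0.49994102 -0.0282646   0.13703762]
 [ 0.48729745 -0.03131837  0.13755258]
 [ 0.51514129 -0.02309661  0.13756319]
 [ 0.50448185 -0.02331342  0.13787612]
 [ 0.47478891 -0.03457425  0.13841461]
 [ 0.45079013 -0.02937893  0.13850657]
 [ 0.49046502 -0.0
[... 1146 characters left out ...]
e-02  7.72425309e-03]
  [ 4.70785942e-01 -3.59635136e-02  1.83378423e-01]
  [ 4.69658497e-01 -3.16267318e-02  1.83574364e-01]
  [ 4.70302405e-01 -2.68900419e-02  1.79755762e-01]
  [ 4.67657353e-01 -2.29136922e-02  1.83400519e-01]
  [ 4.66823969e-01 -1.84913272e-02  1.82920346e-01]]

 [[ 5.30261077e-01 -3.67815614e-02  6.05644760e-02]
  [ 4.70441544e-01 -3.58738559e-02  1.86719722e-01]
  [ 4.69843517e-01 -3.15265087e-02  1.85786385e-01]
  [ 4.70750258e-01 -2.67796297e-02  1.81466015e-01]
  [ 4.67895811e-01 -2.29012860e-02  1.85546028e-01]
  [ 4.67059042e-01 -1.85310570e-02  1.85106659e-01]]]
((462.7234802246094, -29.575551986694336), (47.041385650634766, 9.739264488220215), 13.21153450012207)
```

```bash
python3 - <<'E'
from h import *
np.set_printoptions(precision=4,suppress=True)
st=manip.sense(); t=st['tool_pos']; R=np.array(st['tcp_rot'])
for n,box,k in(('scene',(190,240,255,310),12),('wrist',(200,330,220,350),5)):
  o=cv2.imread(f'pics/{n}2.png'); a,b,c,d=box
  o=cv2.resize(o[a:b,c:d],None,fx=k,fy=k,interpolation=cv2.INTER_NEAREST)
  for i in range(5):
    q=proj(n,[t-R[:,1]*.01*i],st)[0]; cv2.circle(o,(int((q[0]-c+.5)*k),int((q[1]-a+.5)*k)),3,(0,0,255) if i else (0,255,0),-1)
  cv2.imwrite(f'pics/z_{n}.png',o)
W=np.load('pics/scene2.npy')
for v in range(205,222): print(v,W[v,276:290:2][:, 2], W[v,280])
E
```

```text
205 [0.0015 0.2251 0.2254 0.2278 0.2183 0.2123 0.0045] [ 0.4817 -0.0367  0.2254]
206 [ 0.001   0.2202  0.2261  0.2267  0.213   0.2081 -0.0001] [ 0.4857 -0.0397  0.2261]
207 [0.0028 0.2115 0.2172 0.2226 0.2112 0.2    0.0026] [ 0.4827 -0.0373  0.2172]
208 [0.0046 0.2055 0.2144 0.2136 0.2064 0.2022 0.0011] [ 0.4842 -0.0384  0.2144]
209 [0.0031 0.2041 0.209  0.2132 0.2008 0.1933 0.0006] [ 0.4838 -0.038   0.209 ]
210 [ 0.0008  0.1998  0.1999  0.2045  0.1965  0.1907 -0.0009] [ 0.4808 -0.0356  0.1999]
211 [0.0042 0.1908 0.2019 0.2044 0.1887 0.0018 0.0034] [ 0.4857 -0.0394  0.2019]
212 [ 0.0053  0.1869  0.1941  0.1976  0.1865  0.0038 -0.0018] [ 0.4837 -0.0377  0.1941]
213 [-0.0011     nan  0.1889  0.1893  0.1799  0.0057  0.0017] [ 0.4835 -0.0375  0.1889]
214 [ 0.0035  0.0025  0.0033  0.1877  0.1784 -0.0023  0.0001] [0.3568 0.0603 0.0033]
215 [ 0.0003 -0.0024  0.0067  0.0013 -0.0016 -0.0004  0.0022] [0.3633 0.0553 0.0067]
216 [ 0.1385  0.0047  0.0011 -0.0011  0.0036  0.0043  0.0022] [0.3636 0.0552 0.0011]
217 [0.3625 0.0039 0.0009 0.0042 0.0027 0.0003 0.0012] [0.3675 0.0522 0.0009]
218 [ 0.3631  0.146   0.0036  0.0001  0.0027 -0.0022  0.0014] [0.3735 0.0478 0.0036]
219 [ 0.3622  0.1389  0.143  -0.0019 -0.0036  0.0007  0.0069] [ 0.4728 -0.0289  0.143 ]
220 [0.3623 0.1393 0.1463 0.1403 0.0051 0.0046 0.0019] [ 0.4786 -0.0333  0.1463]
221 [ 0.3613 -0.0002  0.1429  0.1415  0.0041  0.0071  0.0024] [ 0.4798 -0.0342  0.1429]
```

View pics/z_scene.png

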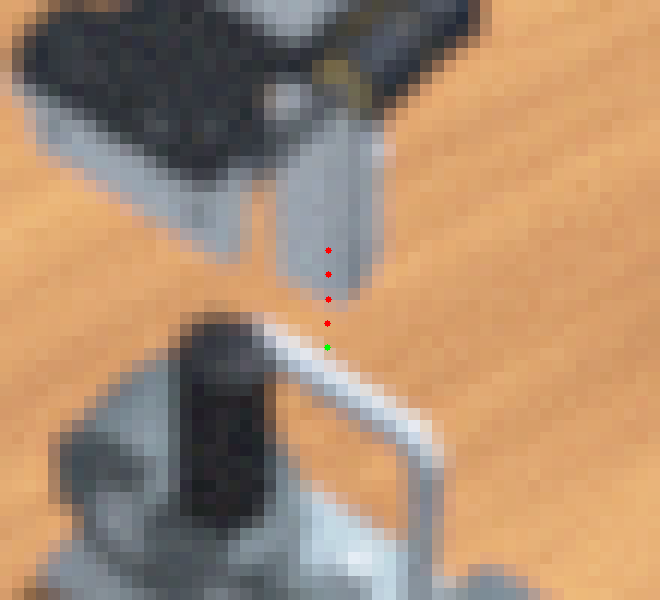

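View pics/z_wrist.png

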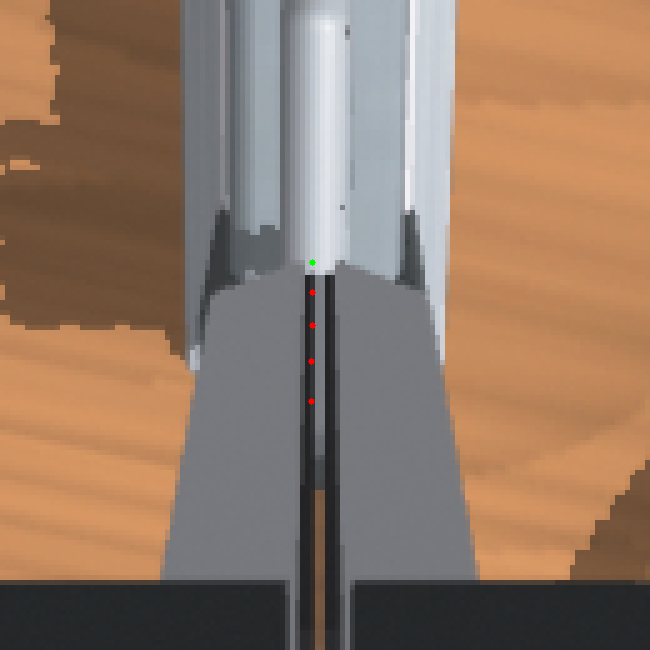

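Both cameras put the real finger tips about 25 mm behind the reported TCP: they show at z≈0.176 while the TCP reads 0.150. So the jaws shut just above the bar. I'll retry with the TCP at about 0.090, which is safe for the body either way.

```bash
python3 -m handwheel '[{"dx":0,"dy":0,"dz":0,"turn":0},{"dx":0,"dy":0,"dz":0,"turn":0},{"dx":0,"dy":0,"dz":0,"turn":0},{"dx":0,"dy":0,"dz":0,"turn":0},{"dx":0,"dy":0,"dz":0,"turn":0},{"dx":0,"dy":0,"dz":0,"turn":0},{"dx":0,"dy":0,"dz":-1,"turn":0},{"dx":0,"dy":0,"dz":0,"turn":0}]' 0.1 30; python3 - <<'E'
from h import *
im,W,st=shot('wrist','wrist3'); print(st['tool_pos'])
E
```

```text
time_s: 6.8
tool_pos: [0.4786, -0.026, 0.1381]
tcp_rot: [[0.973, 0.014, -0.231], [0.231, 0.0, 0.973], [0.014, -1.0, -0.003]]
wrist_force: [-1.1, 0.5, 1.2]
gripper_width: 0.052
[ 0.47856751 -0.02600652  0.13806697]
```

View pics/wrist3.png

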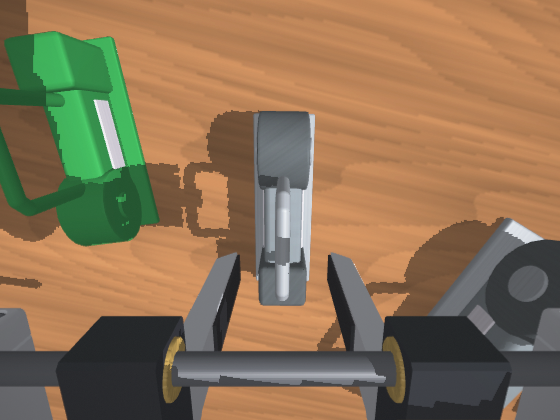

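The loop bar, at column 283 and rows 180-298, sits centred between the finger tips at (232,258) and (335,258). Going down.

```bash
python3 -m handwheel '[{"dx":0,"dy":0,"dz":-1.5,"turn":0},{"dx":0,"dy":0,"dz":-1.5,"turn":0},{"dx":0,"dy":0,"dz":-1.2,"turn":0},{"dx":0,"dy":0,"dz":-0.6,"turn":0},{"dx":0,"dy":0,"dz":0,"turn":0},{"dx":0,"dy":0,"dz":0,"turn":0},{"dx":0,"dy":0,"dz":0,"turn":0},{"dx":0,"dy":0,"dz":0,"turn":0}]'
```

```text
time_s: 7.85
tool_pos: [0.4789, -0.0261, 0.0873]
tcp_rot: [[0.973, 0.015, -0.231], [0.231, -0.0, 0.973], [0.015, -1.0, -0.004]]
wrist_force: [0.3, 0.4, 0.3]
gripper_width: 0.0514
```

```bash
python3 -m handwheel '[{"dx":0,"dy":0,"dz":0,"turn":0},{"dx":0,"dy":0,"dz":0,"turn":0},{"dx":0,"dy":0,"dz":0,"turn":0},{"dx":0,"dy":0,"dz":0,"turn":0},{"dx":0,"dy":0,"dz":0,"turn":0},{"dx":0,"dy":0,"dz":0,"turn":0},{"dx":0,"dy":0,"dz":0,"turn":0},{"dx":0,"dy":0,"dz":0,"turn":0}]' -1 30; python3 - <<'E'
from h import *
im,W,st=shot('wrist','wrist4'); print(st['tool_pos'])
E
```

```text
time_s: 8.85
tool_pos: [0.4791, -0.0263, 0.0875]
tcp_rot: [[0.973, 0.016, -0.231], [0.231, -0.0, 0.973], [0.015, -1.0, -0.004]]
wrist_force: [0.6, -0.1, 0.2]
gripper_width: 0.0091
[ 0.4790713  -0.02630172  0.08754781]
```

View pics/wrist4.png

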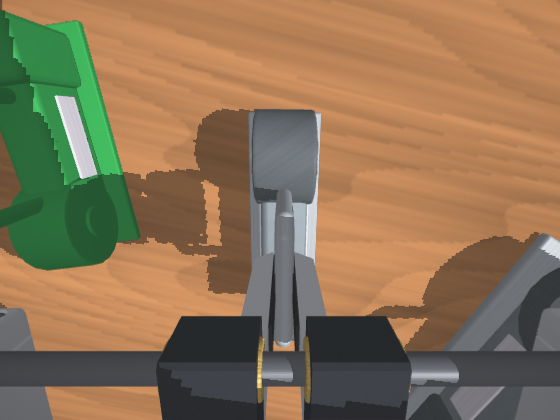

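Gripped at 9 mm, which matches the 10 mm bar. Lift and carry.

```bash
python3 -m handwheel '[{"dx":0,"dy":0,"dz":0.5,"turn":0},{"dx":0,"dy":0,"dz":1,"turn":0},{"dx":0,"dy":0,"dz":1,"turn":0},{"dx":0,"dy":0,"dz":0.5,"turn":0},{"dx":1,"dy":0.5,"dz":0,"turn":-0.2},{"dx":1.5,"dy":0.7,"dz":0,"turn":-0.2},{"dx":1.5,"dy":0.8,"dz":0,"turn":-0.2},{"dx":1.5,"dy":0.7,"dz":0,"turn":-0.2}]'
```

```text
time_s: 9.9
tool_pos: [0.5343, 0.0014, 0.1204]
tcp_rot: [[0.993, 0.014, -0.117], [0.117, -0.002, 0.993], [0.014, -1.0, -0.003]]
wrist_force: [0.3, 0.4, -4.9]
gripper_width: 0.0094
```

```bash
python3 -m handwheel '[{"dx":1.5,"dy":0.7,"dz":0,"turn":0},{"dx":1.5,"dy":0.7,"dz":0,"turn":0},{"dx":1.2,"dy":0.6,"dz":0,"turn":0},{"dx":0.8,"dy":0.3,"dz":0,"turn":0},{"dx":0.3,"dy":0.1,"dz":0,"turn":0},{"dx":0,"dy":0,"dz":0,"turn":0},{"dx":0,"dy":0,"dz":-0.5,"turn":0},{"dx":0,"dy":0,"dz":-0.5,"turn":0}]'
```

```text
time_s: 10.9
tool_pos: [0.5886, 0.0262, 0.1102]
tcp_rot: [[0.993, 0.013, -0.117], [0.117, -0.002, 0.993], [0.013, -1.0, -0.003]]
wrist_force: [-0.1, 0.6, -5.0]
gripper_width: 0.0088
```

```bash
python3 -m handwheel '[{"dx":0,"dy":0,"dz":-0.6,"turn":0},{"dx":0,"dy":0,"dz":-0.5,"turn":0},{"dx":0,"dy":0,"dz":-0.4,"turn":0},{"dx":0,"dy":0,"dz":-0.3,"turn":0},{"dx":0,"dy":0,"dz":-0.2,"turn":0},{"dx":0,"dy":0,"dz":0,"turn":0},{"dx":0,"dy":0,"dz":0,"turn":0},{"dx":0,"dy":0,"dz":0,"turn":0}]'
```

```text
time_s: 11.9
tool_pos: [0.5883, 0.0261, 0.0884]
tcp_rot: [[0.993, 0.012, -0.116], [0.116, -0.002, 0.993], [0.012, -1.0, -0.003]]
wrist_force: [-0.0, -0.4, -5.3]
gripper_width: 0.0091
```

```bash
python3 -m handwheel '[{"dx":0,"dy":0,"dz":-0.1,"turn":0},{"dx":0,"dy":0,"dz":-0.1,"turn":0},{"dx":0,"dy":0,"dz":-0.1,"turn":0},{"dx":0,"dy":0,"dz":0,"turn":0},{"dx":0,"dy":0,"dz":0,"turn":0},{"dx":0,"dy":0,"dz":0,"turn":0},{"dx":0,"dy":0,"dz":0,"turn":0},{"dx":0,"dy":0,"dz":0,"turn":0}]'
```

```text
time_s: 12.9
tool_pos: [0.5887, 0.026, 0.0875]
tcp_rot: [[0.993, 0.014, -0.116], [0.116, -0.002, 0.993], [0.014, -1.0, -0.003]]
wrist_force: [-1.1, -0.6, -2.5]
gripper_width: 0.009
```

Part of the weight is on the bench now. One more millimetre, then release.

```bash
python3 -m handwheel '[{"dx":0,"dy":0,"dz":-0.1,"turn":0},{"dx":0,"dy":0,"dz":-0.1,"turn":0},{"dx":0,"dy":0,"dz":0,"turn":0},{"dx":0,"dy":0,"dz":0,"turn":0},{"dx":0,"dy":0,"dz":0,"turn":0},{"dx":0,"dy":0,"dz":0,"turn":0},{"dx":0,"dy":0,"dz":0,"turn":0},{"dx":0,"dy":0,"dz":0,"turn":0}]'
python3 -m handwheel '[{"dx":0,"dy":0,"dz":0,"turn":0},{"dx":0,"dy":0,"dz":0,"turn":0},{"dx":0,"dy":0,"dz":0,"turn":0},{"dx":0,"dy":0,"dz":0,"turn":0},{"dx":0,"dy":0,"dz":0,"turn":0},{"dx":0,"dy":0,"dz":0,"turn":0},{"dx":0,"dy":0,"dz":0,"turn":0},{"dx":0,"dy":0,"dz":0,"turn":0}]' 0.1 30
```

```text
time_s: 13.9
tool_pos: [0.5889, 0.026, 0.0875]
tcp_rot: [[0.993, 0.015, -0.116], [0.116, -0.002, 0.993], [0.015, -1.0, -0.004]]
wrist_force: [-1.6, -0.8, -0.4]
gripper_width: 0.009
time_s: 14.9
tool_pos: [0.5898, 0.0261, 0.088]
tcp_rot: [[0.993, 0.018, -0.116], [0.116, -0.002, 0.993], [0.017, -1.0, -0.004]]
wrist_force: [0.4, -0.6, 0.5]
gripper_width: 0.0513
```

```bash
python3 -m handwheel '[{"dx":0,"dy":0,"dz":1,"turn":0},{"dx":0,"dy":0,"dz":2,"turn":0},{"dx":0,"dy":0,"dz":4,"turn":0},{"dx":0,"dy":0,"dz":4,"turn":0},{"dx":0,"dy":0,"dz":4,"turn":0},{"dx":0,"dy":0,"dz":4,"turn":0},{"dx":0,"dy":0,"dz":4,"turn":0},{"dx":0,"dy":0,"dz":4,"turn":0}]' 0.2
python3 - <<'E'
from h import *
im,W,st=shot('wrist','wrist5'); print(st['tool_pos']); shot('top','top5'); shot('scene','scene5')
E
```

```text
time_s: 15.9
tool_pos: [0.587, 0.0261, 0.3693]
tcp_rot: [[0.993, 0.016, -0.116], [0.116, -0.002, 0.993], [0.016, -1.0, -0.004]]
wrist_force: [0.6, 1.3, -0.1]
gripper_width: 0.0562
[0.58704186 0.02608676 0.36933484]
```

View pics/wrist5.png

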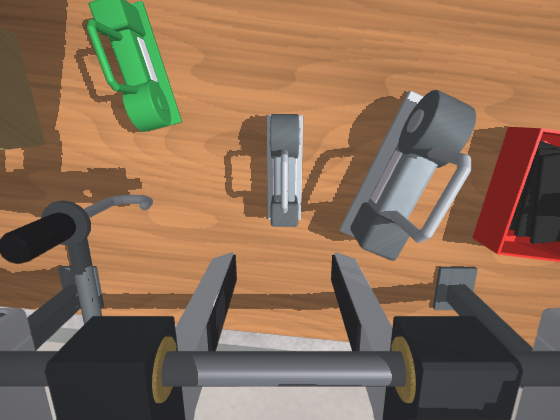

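View pics/scene5.png

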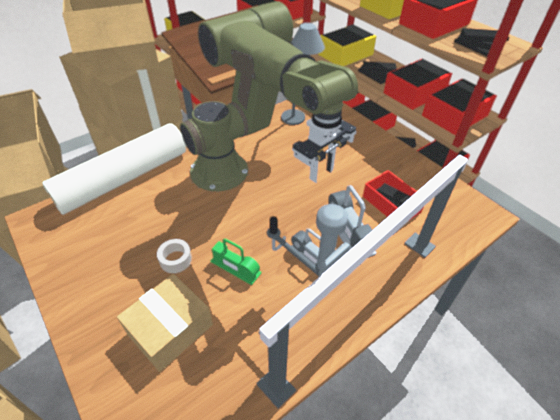

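The stapler stands upright, with its loop at (284,150-210). The hook opens to the right (tip at (146,203)) and the grip is at (30,238). I'll measure these.

```bash
python3 - <<'E'
from h import *
np.set_printoptions(precision=4,suppress=True)
W=np.load('pics/wrist5.npy')
m=np.zeros((420,560),bool); m[110:230,262:308]=1; m&=(W[...,2]>0.125)&(W[...,2]<.16)
P=W[m]; r=cv2.minAreaRect((P[:,:2]*1000).astype(np.float32)); print('loop',r,np.median(P[:,2]))
m=np.zeros((420,560),bool); m[195:275,0:120]=1
for a,b in ((.335,.355),(.355,.375)):
  g=W[m&(W[...,2]>a)&(W[...,2]<b)]; print('grip',a,len(g),(g.min(0)+g.max(0))/2,g.max(0)-g.min(0))
g=W[m&(W[...,2]>.30)&(W[...,2]<.325)]; print('collar',(g.min(0)+g.max(0))/2,g.max(0)-g.min(0),g[:,2].max())
m[:]=0; m[190:235,85:155]=1; g=W[m&(W[...,2]>.2)&(W[...,2]<.26)]; print('hook',g.min(0),g.max(0),np.median(g,0))
th=np.radians(6.5); ex=np.array([np.cos(th),np.sin(th)]); ey=np.array([-ex[1],ex[0]])
for n,p in(('loop',np.array(r[0])/1000),('grip',np.array([.610,-.158]))): print(n,p@ex,p@ey)
W=np.load('pics/top5.npy'); im=cv2.imread('pics/top5.png')
m=np.zeros((420,560),bool); m[140:175,315:360]=1
g=W[m&(W[...,2]>.355)&(W[...,2]<.375)]; print('grip top',len(g),g.mean(0),(g.min(0)+g.max(0))/2)
E
```

```text
loop ((588.932861328125, 27.026668548583984), (80.4632568359375, 8.349821090698242), 6.856997489929199) 0.13878413111129
grip 0.335 695 [ 0.6085 -0.1558  0.345 ] [0.0223 0.0212 0.0199]
grip 0.355 1020 [ 0.6096 -0.1568  0.3599] [0.0236 0.022  0.0099]
collar [ 0.6249 -0.1569  0.3125] [0.0697 0.039  0.0249] 0.3249655546287035
hook [ 0.5999 -0.16    0.2189] [ 0.6142 -0.1103  0.2598] [ 0.6059 -0.1441  0.2307]
loop 0.5882066216358472 -0.03981615537330005
grip 0.5881927241873891 -0.22603831359532392
grip top 65 [ 0.6102 -0.1585  0.3629] [ 0.611  -0.1593  0.3644]
```

```bash
python3 -m handwheel '[{"dx":0.3,"dy":-1.5,"dz":0.5,"turn":0},{"dx":0.3,"dy":-3,"dz":0.3,"turn":0},{"dx":0.4,"dy":-3.5,"dz":0,"turn":0},{"dx":0.4,"dy":-3.5,"dz":0,"turn":0},{"dx":0.4,"dy":-3.5,"dz":0,"turn":0},{"dx":0.3,"dy":-2.4,"dz":0,"turn":0},{"dx":0.1,"dy":-0.9,"dz":0,"turn":0},{"dx":0,"dy":0,"dz":0,"turn":0}]' 0.2; python3 - <<'E'
from h import *
im,W,st=shot('wrist','wrist6'); print(st['tool_pos'])
g=W[(W[...,2]>.352)&(W[...,2]<.37)&(abs(W[...,0]-.61)<.05)&(abs(W[...,1]+.157)<.03)]; print(len(g),(g.min(0)+g.max(0))/2,g.max(0)-g.min(0))
E
```

```text
time_s: 17.05
tool_pos: [0.6081, -0.1682, 0.3726]
tcp_rot: [[0.993, 0.009, -0.115], [0.115, 0.0, 0.993], [0.009, -1.0, -0.001]]
wrist_force: [-0.4, 1.1, -0.1]
gripper_width: 0.0562
[ 0.60810464 -0.16815649  0.37255973]
911 [ 0.60948767 -0.1579564   0.35823827] [0.02339593 0.02339596 0.01245328]
```

View pics/wrist6.png

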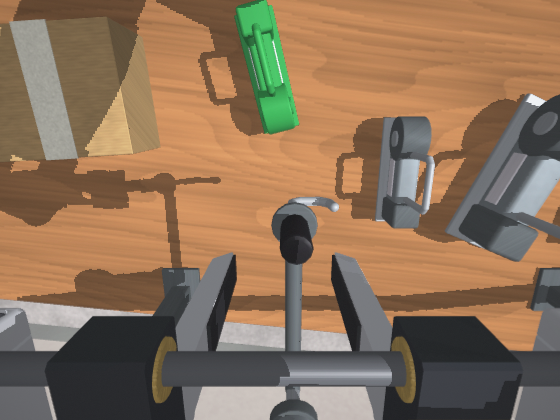

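```bash
python3 -m handwheel '[{"dx":0.1,"dy":1,"dz":0,"turn":0},{"dx":0,"dy":0,"dz":0,"turn":0},{"dx":0,"dy":0,"dz":-1,"turn":0},{"dx":0,"dy":0,"dz":-1,"turn":0},{"dx":0,"dy":0,"dz":-1,"turn":0},{"dx":0,"dy":0,"dz":0,"turn":0},{"dx":0,"dy":0,"dz":0,"turn":0},{"dx":0,"dy":0,"dz":0,"turn":0}]' 0.2
```

```text
time_s: 18.1
tool_pos: [0.6091, -0.1546, 0.3406]
tcp_rot: [[0.993, 0.009, -0.118], [0.118, 0.0, 0.993], [0.009, -1.0, -0.001]]
wrist_force: [-0.1, -0.6, 0.3]
gripper_width: 0.0561
```

```bash
python3 -m handwheel '[{"dx":0,"dy":-0.3,"dz":-0.8,"turn":0},{"dx":0,"dy":0,"dz":-1,"turn":0},{"dx":0,"dy":0,"dz":-1,"turn":0},{"dx":0,"dy":0,"dz":-1,"turn":0},{"dx":0,"dy":0,"dz":-0.4,"turn":0},{"dx":0,"dy":0,"dz":0,"turn":0},{"dx":0,"dy":0,"dz":0,"turn":0},{"dx":0,"dy":0,"dz":0,"turn":0}]' 0.2;  python3 - <<'E'
from h import *
im,W,st=shot('wrist','wrist7'); print(st['tool_pos'])
im,W,st=shot('scene','scene7'); o=cv2.imread('pics/scene7.png'); cv2.imwrite('pics/c7.png',cv2.resize(o[180:280,230:360],None,fx=6,fy=6,interpolation=2))
E
```

```text
time_s: 19.1
tool_pos: [0.609, -0.1578, 0.2957]
tcp_rot: [[0.993, 0.009, -0.118], [0.118, 0.0, 0.993], [0.009, -1.0, -0.001]]
wrist_force: [-0.2, 0.1, -0.2]
gripper_width: 0.0562
[ 0.60902809 -0.15783197  0.29573844]
```

View pics/wrist7.png

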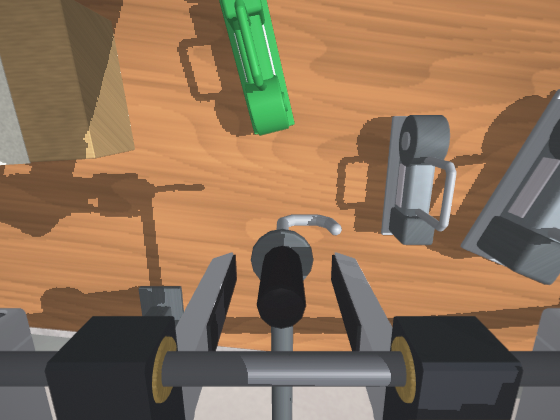

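View pics/c7.png

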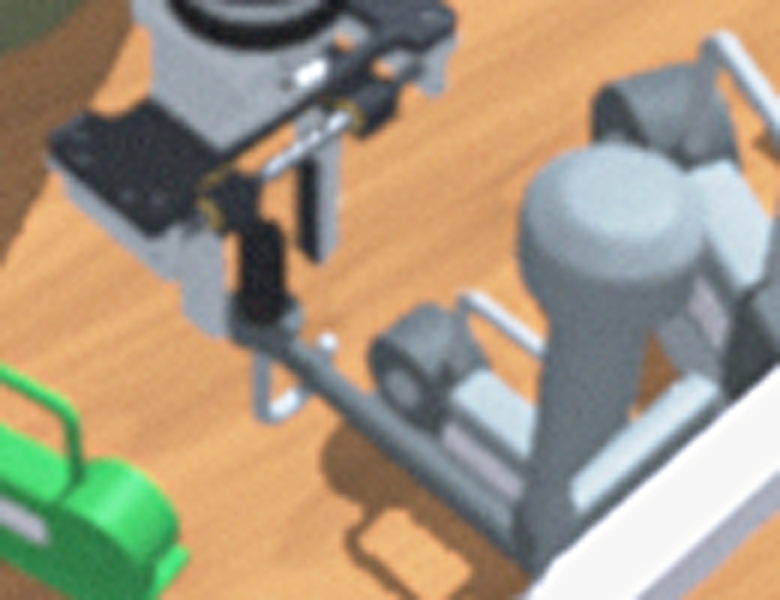

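The grip stands between the fingers, with the tips just above the collar. Close firmly.

```bash
python3 -m handwheel '[{"dx":0,"dy":0,"dz":0,"turn":0},{"dx":0,"dy":0,"dz":0,"turn":0},{"dx":0,"dy":0,"dz":0,"turn":0},{"dx":0,"dy":0,"dz":0,"turn":0},{"dx":0,"dy":0,"dz":0,"turn":0},{"dx":0,"dy":0,"dz":0,"turn":0},{"dx":0,"dy":0,"dz":0,"turn":0},{"dx":0,"dy":0,"dz":0,"turn":0}]' -1 55
```

```text
time_s: 20.2
tool_pos: [0.609, -0.1579, 0.2959]
tcp_rot: [[0.993, 0.01, -0.118], [0.118, 0.0, 0.993], [0.01, -1.0, -0.001]]
wrist_force: [0.3, -0.6, 0.3]
gripper_width: 0.0233
```

```bash
python3 -m handwheel '[{"dx":0,"dy":0,"dz":-0.3,"turn":0},{"dx":0,"dy":0,"dz":-0.5,"turn":0},{"dx":0,"dy":0,"dz":-0.7,"turn":0},{"dx":0,"dy":0,"dz":-0.7,"turn":0},{"dx":0,"dy":0,"dz":-0.7,"turn":0},{"dx":0,"dy":0,"dz":-0.5,"turn":0},{"dx":0,"dy":0,"dz":-0.3,"turn":0},{"dx":0,"dy":0,"dz":0,"turn":0}]'; python3 - <<'E'
from h import *
im,W,st=shot('wrist','wrist8'); print(st['tool_pos'],st['wrist_force'])
g=W[(W[...,2]>.25)&(W[...,2]<.37)&(abs(W[...,0]-.61)<.04)&(abs(W[...,1]+.157)<.03)]
E
```

```text
time_s: 21.2
tool_pos: [0.6098, -0.158, 0.2687]
tcp_rot: [[0.993, 0.023, -0.118], [0.118, -0.003, 0.993], [0.023, -1.0, -0.006]]
wrist_force: [0.2, -0.8, 8.9]
gripper_width: 0.0232
[ 0.6097894  -0.15803897  0.26873152] [ 0.17237347 -0.77620046  8.85030109]
```

View pics/wrist8.png

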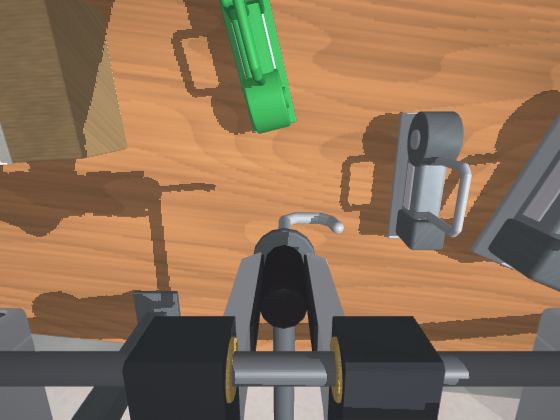

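```bash
python3 -m handwheel '[{"dx":0,"dy":0,"dz":-0.8,"turn":0},{"dx":0,"dy":0,"dz":-1.2,"turn":0},{"dx":0,"dy":0,"dz":-1.3,"turn":0},{"dx":0,"dy":0,"dz":-1.3,"turn":0},{"dx":0,"dy":0,"dz":-1.3,"turn":0},{"dx":0,"dy":0,"dz":-1.2,"turn":0},{"dx":0,"dy":0,"dz":-0.8,"turn":0},{"dx":0,"dy":0,"dz":0,"turn":0}]'
```

```text
time_s: 22.25
tool_pos: [0.6109, -0.158, 0.1995]
tcp_rot: [[0.992, 0.037, -0.117], [0.117, -0.005, 0.993], [0.036, -0.999, -0.009]]
wrist_force: [-2.0, -0.8, 9.9]
gripper_width: 0.0229
```

```bash
python3 -m handwheel '[{"dx":0,"dy":0,"dz":-0.8,"turn":0},{"dx":-0.1,"dy":0,"dz":-1,"turn":0},{"dx":0,"dy":0,"dz":-1,"turn":0},{"dx":0,"dy":0,"dz":-0.8,"turn":0},{"dx":0,"dy":0,"dz":-0.5,"turn":0},{"dx":0,"dy":0,"dz":-0.2,"turn":0},{"dx":0,"dy":0,"dz":-0.1,"turn":0},{"dx":0,"dy":0,"dz":-0.1,"turn":0}]'; python3 - <<'E'
from h import *
im,W,st=shot('wrist','wrist9'); im,W,st=shot('scene','scene9'); o=cv2.imread('pics/scene9.png'); cv2.imwrite('pics/c9.png',cv2.resize(o[180:280,230:360],None,fx=6,fy=6,interpolation=2))
E
```

```text
time_s: 23.25
tool_pos: [0.6118, -0.158, 0.1655]
tcp_rot: [[0.992, 0.05, -0.116], [0.116, -0.005, 0.993], [0.049, -0.999, -0.011]]
wrist_force: [-2.9, -1.0, 10.1]
gripper_width: 0.0231
```

View pics/wrist9.png

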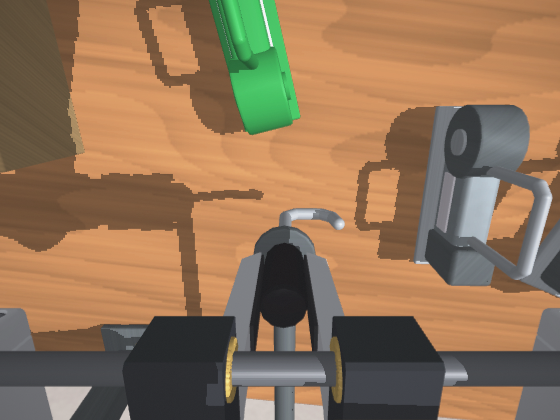

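View pics/c9.png

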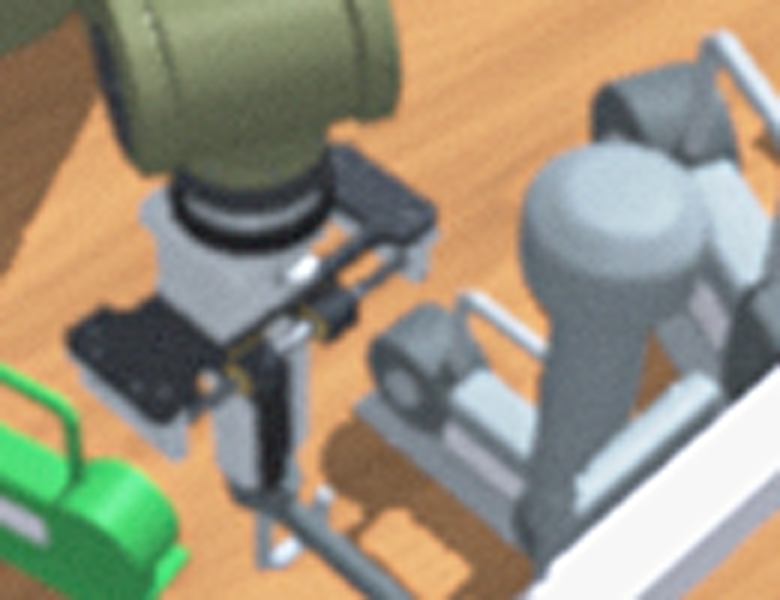

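```bash
python3 - <<'E'
from h import *
np.set_printoptions(precision=4,suppress=True)
W=np.load('pics/wrist9.npy')
for v in range(212,230,3): print(v,W[v,334:343:3].round(4).tolist())
W=np.load('pics/scene9.npy')
# tip in scene crop (325,493)/6
for v in range(259,265): print(v,W[v,282:287,2])
g=W[(abs(W[...,0]-.607)<.02)&(abs(W[...,1]+.116)<.012)&(W[...,2]>.06)&(W[...,2]<.2)]; print(g)
E
```

```text
212 [[0.6001, -0.1163, 0.1006], [0.631, -0.0939, -0.0005], [0.63, -0.0908, 0.0013]]
215 [[0.6006, -0.1171, 0.1072], [0.6, -0.1149, 0.1082], [0.6338, -0.0901, 0.0007]]
218 [[0.6015, -0.1177, 0.1122], [0.6002, -0.1159, 0.1153], [0.5999, -0.1135, 0.1155]]
221 [[0.6021, -0.1183, 0.118], [0.6018, -0.116, 0.1182], [0.6016, -0.1136, 0.118]]
224 [[0.6044, -0.1181, 0.1187], [0.6041, -0.1157, 0.1188], [0.604, -0.1132, 0.1182]]
227 [[0.6072, -0.1175, 0.1179], [0.6066, -0.1153, 0.1187], [0.606, -0.1131, 0.1197]]
259 [-0.0028 -0.0021  0.0019  0.001  -0.0002]
260 [ 0.0027 -0.0025  0.0041 -0.0003  0.0024]
261 [ 0.003   0.1215  0.1214 -0.0006 -0.0035]
262 [ 0.1219  0.1229  0.1213 -0.0013 -0.0012]
263 [ 0.1174  0.1211  0.1162  0.0024 -0.0049]
264 [0.1141 0.1135 0.1167 0.0022 0.0004]
[[ 0.6034 -0.1152  0.1215]
 [ 0.6052 -0.1126  0.1214]
 [ 0.6047 -0.1202  0.1219]
 [ 0.6072 -0.1181  0.1229]
 [ 0.6082 -0.1149  0.1213]
 [ 0.6053 -0.1206  0.1174]
 [ 0.6092 -0.1196  0.1211]
 [ 0.6084 -0.115   0.1162]
 [ 0.6066 -0.1214  0.1141]
 [ 0.6081 -0.1186  0.1135]
 [ 0.6117 -0.1175  0.1167]
 [ 0.609  -0.1192  0.1095]
 [ 0.6076 -0.114   0.1033]
 [ 0.6113 -0.1169  0.1047]]
```

```bash
python3 -m handwheel '[{"dx":-0.05,"dy":0.5,"dz":-0.1,"turn":0},{"dx":-0.1,"dy":0.9,"dz":-0.1,"turn":0},{"dx":-0.15,"dy":1.2,"dz":-0.1,"turn":0},{"dx":-0.15,"dy":1.2,"dz":-0.1,"turn":0},{"dx":-0.15,"dy":1.2,"dz":-0.1,"turn":0},{"dx":-0.15,"dy":1.2,"dz":-0.1,"turn":0},{"dx":-0.15,"dy":1.2,"dz":-0.1,"turn":0},{"dx":-0.1,"dy":0.8,"dz":-0.1,"turn":0}]'
```

```text
time_s: 24.35
tool_pos: [0.603, -0.0751, 0.1685]
tcp_rot: [[0.992, 0.061, -0.112], [0.112, -0.006, 0.994], [0.06, -0.998, -0.013]]
wrist_force: [-2.7, -1.4, 10.9]
gripper_width: 0.0236
```

```bash
python3 -m handwheel '[{"dx":-0.1,"dy":0.6,"dz":-0.3,"turn":0},{"dx":-0.1,"dy":0.7,"dz":-0.3,"turn":0},{"dx":-0.1,"dy":0.7,"dz":-0.3,"turn":0},{"dx":-0.1,"dy":0.6,"dz":-0.2,"turn":0},{"dx":-0.1,"dy":0.5,"dz":-0.2,"turn":0},{"dx":0,"dy":0.3,"dz":-0.2,"turn":0},{"dx":0,"dy":0.1,"dz":-0.2,"turn":0},{"dx":0,"dy":0,"dz":-0.1,"turn":0}]'; python3 - <<'E'
from h import *
np.set_printoptions(precision=4,suppress=True)
im,W,st=shot('wrist','wrist10'); im,W2,st=shot('scene','scene10'); o=cv2.imread('pics/scene10.png'); cv2.imwrite('pics/c10.png',cv2.resize(o[180:280,230:360],None,fx=6,fy=6,interpolation=2))
E
```

```text
time_s: 25.35
tool_pos: [0.5997, -0.0384, 0.1619]
tcp_rot: [[0.991, 0.073, -0.11], [0.111, -0.004, 0.994], [0.072, -0.997, -0.012]]
wrist_force: [-3.3, -0.9, 10.5]
gripper_width: 0.0238
```

View pics/wrist10.png

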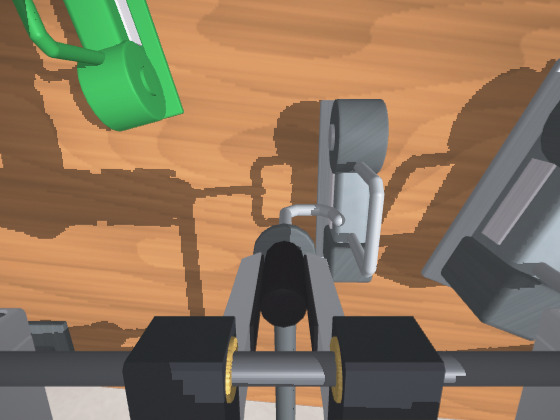

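View pics/c10.png

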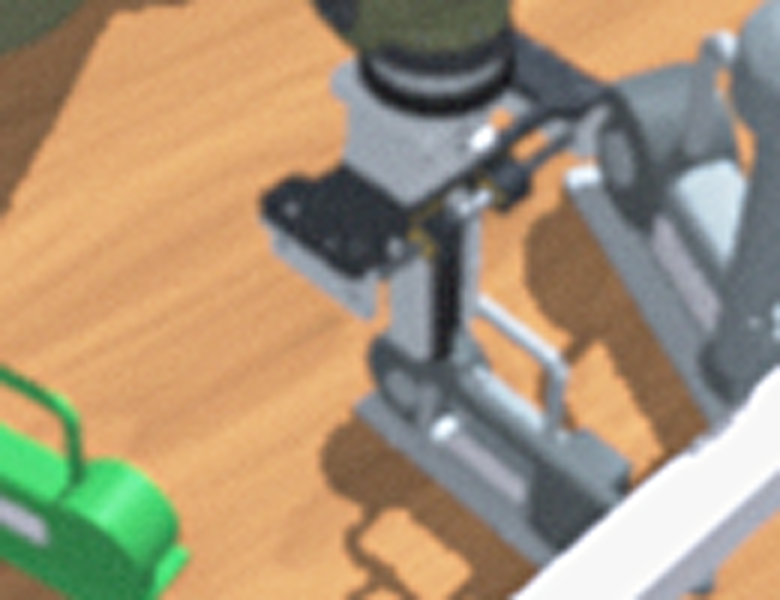

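```bash
python3 - <<'E'
from h import *
np.set_printoptions(precision=4,suppress=True)
W=np.load('pics/wrist10.npy')
for v in range(210,228,3): print(v,W[v,336:344:3].round(4).tolist())
m=np.zeros((420,560),bool); m[160:280,345:390]=1
g=W[m&(W[...,2]>.125)&(W[...,2]<.16)]; r=cv2.minAreaRect((g[:,:2]*1000).astype(np.float32)); print('loop',r,np.median(g[:,2]))
th=np.radians(6.5); ex=np.array([np.cos(th),np.sin(th)]); ey=np.array([-ex[1],ex[0]])
p=np.array(r[0])/1000; print(p@ex,p@ey)
st=manip.sense(); t=st['tool_pos'][:2]; print('tcp',t@ex,t@ey)
q=g[:,:2]@ex; print(q.min(),q.max(), (g[:,:2]@ey).min(),(g[:,:2]@ey).max())
E
```

```text
210 [[0.5861, 0.0038, 0.1021], [0.5992, 0.0146, 0.061], [0.5985, 0.0172, 0.0622]]
213 [[0.5864, 0.0029, 0.1088], [0.5857, 0.0051, 0.1098], [0.6018, 0.0179, 0.0613]]
216 [[0.5875, 0.0025, 0.1128], [0.5867, 0.0046, 0.1144], [0.5869, 0.0073, 0.1129]]
219 [[0.5892, 0.0025, 0.115], [0.5887, 0.0047, 0.1158], [0.5883, 0.007, 0.116]]
222 [[0.5915, 0.0028, 0.1158], [0.591, 0.005, 0.1163], [0.5907, 0.0074, 0.1164]]
225 [[0.5944, 0.0035, 0.1146], [0.5939, 0.0057, 0.1153], [0.614, 0.02, 0.0614]]
loop ((589.29443359375, 26.95525360107422), (81.60264587402344, 10.115379333496094), 6.425838470458984) 0.1385948475273539
0.5885577852611963 -0.03992804239769846
tcp 0.5914985276437804 -0.10607051011531772
0.5477576111019309 0.629358877082475 -0.04502288372947194 -0.03484952247001248
```

Hook tip top is at z 0.1165 and the bar's underside at 0.130. The boom's underside is at about 0.1535 and the bar's top at 0.140. I need 44 mm more of slide.

```bash
python3 -m handwheel '[{"dx":-0.05,"dy":0.5,"dz":-0.15,"turn":0},{"dx":-0.1,"dy":0.8,"dz":-0.15,"turn":0},{"dx":-0.1,"dy":0.8,"dz":-0.15,"turn":0},{"dx":-0.1,"dy":0.8,"dz":-0.15,"turn":0},{"dx":-0.1,"dy":0.7,"dz":-0.15,"turn":0},{"dx":-0.05,"dy":0.4,"dz":-0.15,"turn":0},{"dx":0,"dy":0.2,"dz":-0.15,"turn":0},{"dx":0,"dy":0,"dz":-0.1,"turn":0}]'; python3 - <<'E'
from h import *
np.set_printoptions(precision=4,suppress=True)
im,W,st=shot('wrist','wrist11'); im,W2,_=shot('scene','scene11')
th=np.radians(6.5); ex=np.array([np.cos(th),np.sin(th)]); ey=np.array([-ex[1],ex[0]])
t=st['tool_pos']; print('tcp',t[:2]@ex,t[:2]@ey,t[2],st['wrist_force'])
m=np.zeros((420,560),bool); m[160:300,290:390]=1
g=W[m&(W[...,2]>.128)&(W[...,2]<.16)]; a=g[:,:2]@ex; b=g[:,:2]@ey; print(len(g),a.min(),a.max(),b.min(),b.max(),np.median(b),np.median(g[:,2]))
E
```

```text
time_s: 26.45
tool_pos: [0.5955, 0.0048, 0.1613]
tcp_rot: [[0.991, 0.082, -0.107], [0.107, -0.001, 0.994], [0.082, -0.997, -0.01]]
wrist_force: [-3.1, -0.2, 11.1]
gripper_width: 0.0234
tcp 0.5922108547074274 -0.06260989004215192 0.16128775636384288 [-3.1492 -0.1869 11.0873]
934 0.54760181949863 0.6067202820772284 -0.04473116235049143 -0.034861056381788616 -0.03968741756152042 0.13868000857916862
```

View pics/wrist11.png

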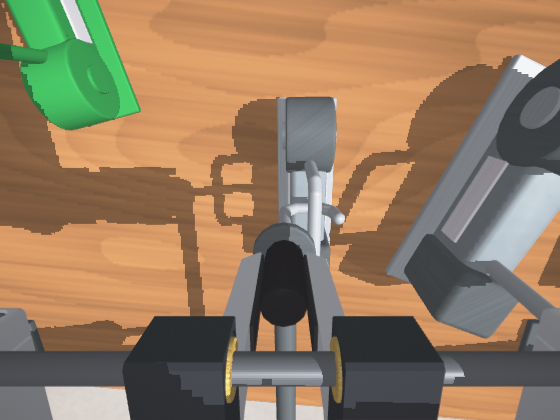

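The bar is in the hook: the tip shows right of the bar at (340,218) and the hook passes under the bar at (315,205). Easing up.

```bash
python3 -m handwheel '[{"dx":0,"dy":0,"dz":0,"turn":0},{"dx":0,"dy":0,"dz":0.2,"turn":0},{"dx":0,"dy":0,"dz":0.3,"turn":0},{"dx":0,"dy":0,"dz":0.4,"turn":0},{"dx":0,"dy":0,"dz":0.4,"turn":0},{"dx":0,"dy":0,"dz":0.4,"turn":0},{"dx":0,"dy":0,"dz":0.4,"turn":0},{"dx":0,"dy":0,"dz":0.3,"turn":0}]'
```

```text
time_s: 27.55
tool_pos: [0.5962, 0.005, 0.1959]
tcp_rot: [[0.99, 0.09, -0.105], [0.105, 0.001, 0.994], [0.09, -0.996, -0.008]]
wrist_force: [-3.3, -1.6, 9.4]
gripper_width: 0.0233
```

```bash
python3 -m handwheel '[{"dx":0,"dy":0,"dz":0.3,"turn":0},{"dx":0,"dy":0,"dz":0.3,"turn":0},{"dx":0,"dy":0,"dz":0.3,"turn":0},{"dx":0,"dy":0,"dz":0.3,"turn":0},{"dx":0,"dy":0,"dz":0.3,"turn":0},{"dx":0,"dy":0,"dz":0.3,"turn":0},{"dx":0,"dy":0,"dz":0.3,"turn":0},{"dx":0,"dy":0,"dz":0.3,"turn":0}]'; python3 - <<'E'
from h import *
im,W,st=shot('wrist','wrist12'); shot('scene','scene12'); o=cv2.imread('pics/scene12.png'); cv2.imwrite('pics/c12.png',cv2.resize(o[160:280,230:390],None,fx=5,fy=5,interpolation=2))
E
```

```text
time_s: 28.55
tool_pos: [0.5963, 0.0052, 0.2238]
tcp_rot: [[0.99, 0.093, -0.104], [0.105, 0.002, 0.995], [0.092, -0.996, -0.007]]
wrist_force: [1.3, -0.9, 4.3]
gripper_width: 0.0234
```

View pics/wrist12.png

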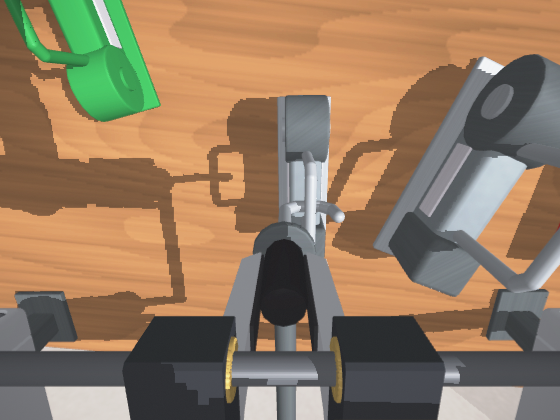

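View pics/c12.png

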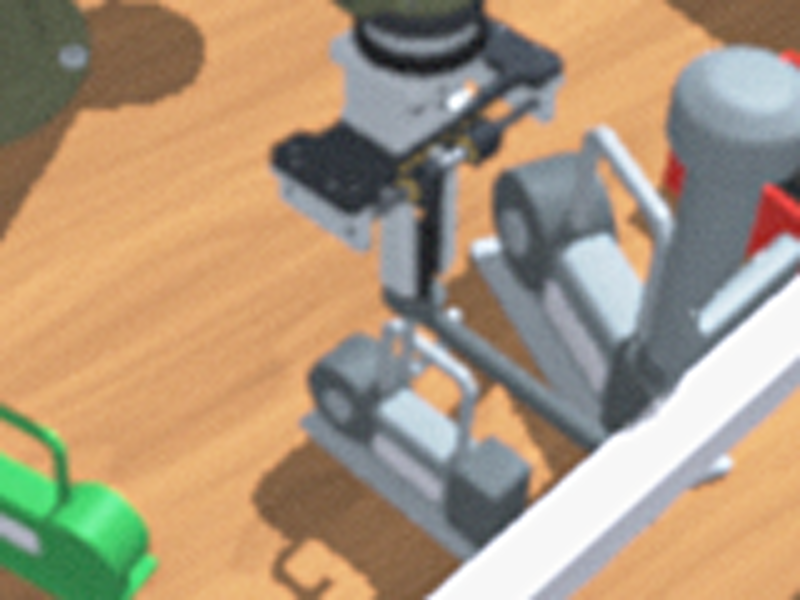

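The stapler hangs level from mid-loop and the spring force is down to 4.3 N. Continuing up.

```bash
python3 -m handwheel '[{"dx":0,"dy":0,"dz":0.4,"turn":0},{"dx":0,"dy":0,"dz":0.5,"turn":0},{"dx":0,"dy":0,"dz":0.5,"turn":0},{"dx":0,"dy":0,"dz":0.5,"turn":0},{"dx":0,"dy":0,"dz":0.5,"turn":0},{"dx":0,"dy":0,"dz":0.5,"turn":0},{"dx":0,"dy":0,"dz":0.5,"turn":0},{"dx":0,"dy":0,"dz":0.4,"turn":0}]'
python3 -m handwheel '[{"dx":0,"dy":0,"dz":0.4,"turn":0},{"dx":0,"dy":0,"dz":0.4,"turn":0},{"dx":0,"dy":0,"dz":0.4,"turn":0},{"dx":0,"dy":0,"dz":0.3,"turn":0},{"dx":0,"dy":0,"dz":0.2,"turn":0},{"dx":0,"dy":0,"dz":0.2,"turn":0},{"dx":0,"dy":0,"dz":0.1,"turn":0},{"dx":0,"dy":0,"dz":0.1,"turn":0}]'
```

```text
time_s: 29.65
tool_pos: [0.5963, 0.0052, 0.2647]
tcp_rot: [[0.99, 0.093, -0.104], [0.105, 0.002, 0.995], [0.092, -0.996, -0.007]]
wrist_force: [0.2, -0.1, 3.6]
gripper_width: 0.0232
time_s: 30.65
tool_pos: [0.5963, 0.0052, 0.287]
tcp_rot: [[0.99, 0.092, -0.104], [0.105, 0.002, 0.995], [0.092, -0.996, -0.007]]
wrist_force: [0.6, -1.4, 3.7]
gripper_width: 0.0232
```

```bash
python3 -m handwheel '[{"dx":0,"dy":0,"dz":0.2,"turn":0},{"dx":0,"dy":0,"dz":0.2,"turn":0},{"dx":0,"dy":0,"dz":0.2,"turn":0},{"dx":0,"dy":0,"dz":0.1,"turn":0},{"dx":0,"dy":0,"dz":0.1,"turn":0},{"dx":0,"dy":0,"dz":0.1,"turn":0},{"dx":0,"dy":0,"dz":0.1,"turn":0},{"dx":0,"dy":0,"dz":0,"turn":0}]'
```

```text
time_s: 31.65
tool_pos: [0.5961, 0.0053, 0.2955]
tcp_rot: [[0.991, 0.089, -0.104], [0.105, 0.003, 0.995], [0.089, -0.996, -0.007]]
wrist_force: [0.9, -0.7, 1.9]
gripper_width: 0.0235
```

```bash
python3 -m handwheel '[{"dx":0,"dy":0,"dz":0.1,"turn":0},{"dx":0,"dy":0,"dz":0.1,"turn":0},{"dx":0,"dy":0,"dz":0,"turn":0},{"dx":0,"dy":0,"dz":0,"turn":0},{"dx":0,"dy":0,"dz":0,"turn":0},{"dx":0,"dy":0,"dz":0,"turn":0},{"dx":0,"dy":0,"dz":0,"turn":0},{"dx":0,"dy":0,"dz":0,"turn":0}]' - 20; python3 - <<'E'
from h import *
np.set_printoptions(precision=4,suppress=True)
im,W,st=shot('wrist','wrist13'); shot('scene','scene13'); o=cv2.imread('pics/scene13.png'); cv2.imwrite('pics/c13.png',cv2.resize(o[160:280,230:390],None,fx=5,fy=5,interpolation=2))
E
```

```text
time_s: 32.65
tool_pos: [0.5962, 0.0053, 0.2956]
tcp_rot: [[0.991, 0.088, -0.104], [0.104, 0.003, 0.995], [0.087, -0.996, -0.006]]
wrist_force: [3.5, 0.5, -8.3]
gripper_width: 0.0235
```

View pics/wrist13.png

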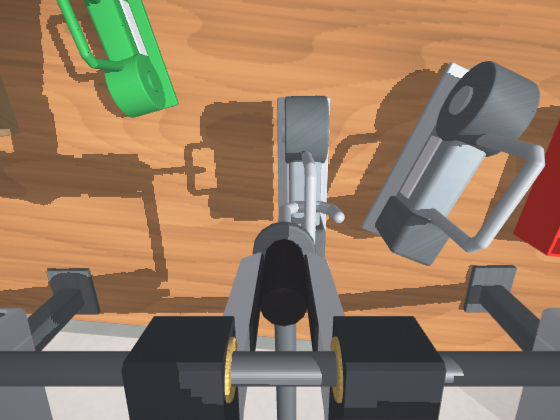

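View pics/c13.png

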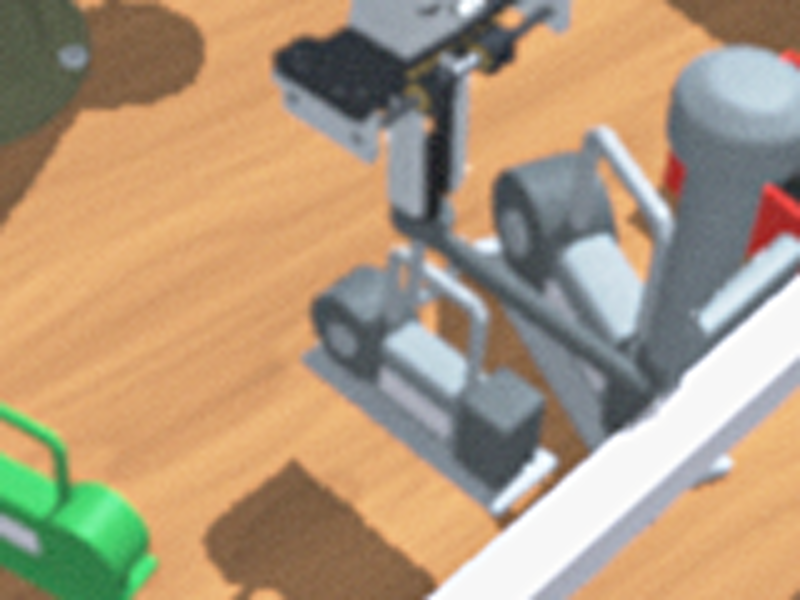

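The hook is pressing on the top stop, as the force has reversed to −8 N. Open, wait, then rise straight up.

```bash
python3 -m handwheel '[{"dx":0,"dy":0,"dz":0,"turn":0},{"dx":0,"dy":0,"dz":0,"turn":0},{"dx":0,"dy":0,"dz":0,"turn":0},{"dx":0,"dy":0,"dz":0,"turn":0},{"dx":0,"dy":0,"dz":0,"turn":0},{"dx":0,"dy":0,"dz":0,"turn":0},{"dx":0,"dy":0,"dz":0,"turn":0},{"dx":0,"dy":0,"dz":0,"turn":0}]' 0.3 20; python3 - <<'E'
from h import *
im,W,st=shot('wrist','wrist14')
E
```

```text
time_s: 33.75
tool_pos: [0.5964, 0.0051, 0.2986]
tcp_rot: [[0.99, 0.092, -0.104], [0.105, 0.002, 0.994], [0.091, -0.996, -0.008]]
wrist_force: [-0.1, 0.2, 0.8]
gripper_width: 0.0613
```

View pics/wrist14.png

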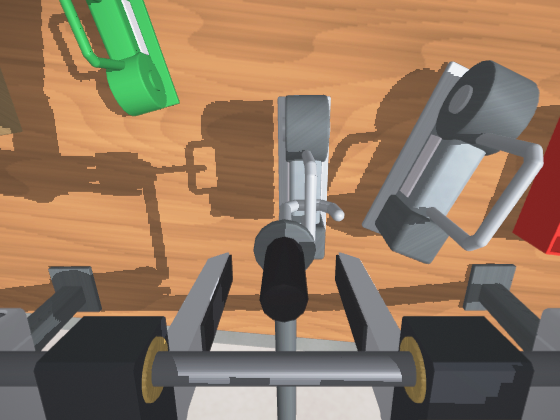

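Both fingers are clear of the grip. Rising straight up and slightly back.

```bash
python3 -m handwheel '[{"dx":0,"dy":0,"dz":1,"turn":0},{"dx":0,"dy":0,"dz":1.5,"turn":0},{"dx":0,"dy":0,"dz":2,"turn":0},{"dx":0,"dy":0,"dz":2,"turn":0},{"dx":0,"dy":0,"dz":2,"turn":0},{"dx":-2,"dy":0,"dz":1,"turn":0},{"dx":-3,"dy":0,"dz":0,"turn":0},{"dx":-3,"dy":0,"dz":0,"turn":0}]'
python3 -m handwheel '[{"dx":-3,"dy":1,"dz":0,"turn":0},{"dx":-3,"dy":1,"dz":0,"turn":0},{"dx":-3,"dy":1,"dz":0,"turn":0},{"dx":-2,"dy":1,"dz":0,"turn":0},{"dx":0,"dy":0,"dz":0,"turn":0},{"dx":0,"dy":0,"dz":0,"turn":0},{"dx":0,"dy":0,"dz":0,"turn":0},{"dx":0,"dy":0,"dz":0,"turn":0}]'
python3 - <<'E'
from h import *
np.set_printoptions(precision=4,suppress=True)
shot('wrist','wrist15'); im,W,_=shot('top','top15'); im,W2,_=shot('scene','scene15'); print(manip.sense()['wrist_force'])
th=np.radians(6.5); ex=np.array([np.cos(th),np.sin(th)]); ey=np.array([-ex[1],ex[0]])
for W in(W,W2):
  a=W[...,:2]@ex-.588; b=W[...,:2]@ey+.0626; z=W[...,2]
  m=(abs(a)<.03)&(abs(b)<.03)&(z>.33)&(z<.38); print('grip',m.sum(),W[m].min(0) if m.any() else '',W[m].max(0) if m.any() else '')
  m=(abs(a)<.06)&(abs(b-.02)<.012)&(z>.21)&(z<.26); print('bar',m.sum(), a[m].min(),a[m].max(),np.median(b[m]),np.median(z[m]),z[m].max())
o=cv2.imread('pics/scene15.png'); cv2.imwrite('pics/c15.png',cv2.resize(o[160:280,230:390],None,fx=5,fy=5,interpolation=2))
E
```

```text
time_s: 34.8
tool_pos: [0.5151, 0.0051, 0.4038]
tcp_rot: [[0.99, 0.097, -0.105], [0.105, 0.001, 0.994], [0.096, -0.995, -0.009]]
wrist_force: [0.5, 0.0, 0.3]
gripper_width: 0.0611
time_s: 35.8
tool_pos: [0.4014, 0.0453, 0.4113]
tcp_rot: [[0.989, 0.106, -0.103], [0.104, 0.001, 0.995], [0.105, -0.994, -0.01]]
wrist_force: [-0.1, -0.2, 0.1]
gripper_width: 0.0611
[ 0.1348 -0.4047 -0.3218]
grip 83 [ 0.5784 -0.0054  0.3307] [0.6011 0.016  0.3686]
bar 105 -0.040781076055534715 0.04173164769404136 0.0234941266712764 0.23243405675600748 0.24846152514713693
grip 103 [ 0.5818 -0.0088  0.3302] [0.6044 0.0145 0.3669]
bar 93 -0.039906198983311936 0.04145495578238123 0.01871483067837206 0.2314405247084309 0.24037254308737888
```

View pics/c15.png

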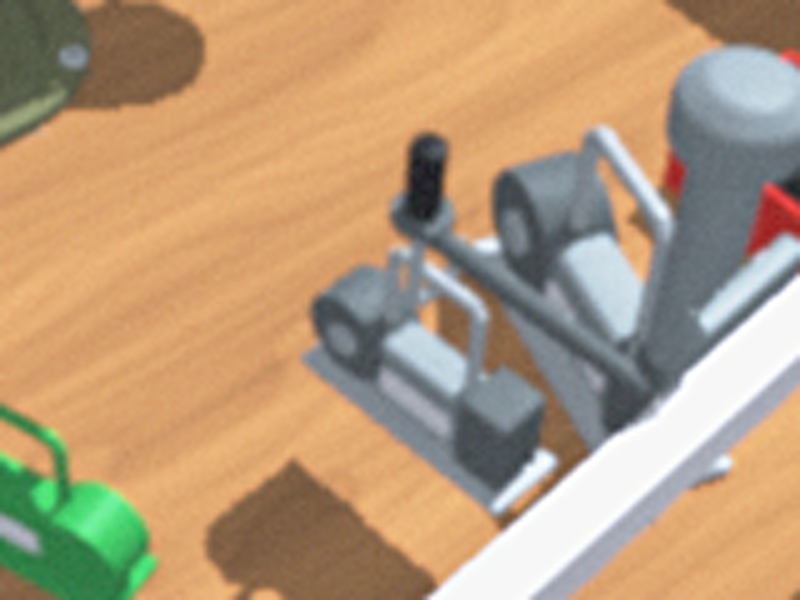

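View pics/top15.png

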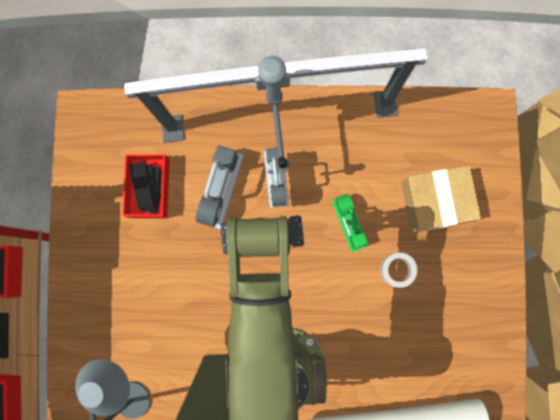

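```bash
python3 - <<'E'
from h import *
print(manip.sign_off())
E
```

```text
the job is handed in; nothing more can be done
None
```

The stapler now hangs on the sprung hook, and I handed the job in at about 36 s of the 69 s allowed. The sign-off gave no verdict.

**What I did:**
- I stood the small grey stapler in the hook's line of travel and let go of it. Its loop was within about 1 mm of the x = 0 plane and about 0.4° off the boom's direction.
- I pulled the hook down about 134 mm by the grip, then slid it about 163 mm until the bar was inside the hook.
- I eased the hook up until it pressed on the top stop, opened the gripper and backed away.

**Last checks:**
- **Hook:** it is back at the top, with the grip's top at about 0.367 m against the expected 0.363 m.
- **Stapler:** the bar spans about −40 to +41 mm around the hook, so it hangs from its middle. It looks level and well clear of the bench.
- **Robot:** the wrist force is about zero and the gripper is away from everything.
- **Bystanders:** the carton, bin and tape roll look unmoved in the last top picture, judged by eye.

**What went wrong or disagreed:**
- The first grasp closed just above the bar without touching the stapler. The cameras put the real finger tips about 25 mm above the reported tool point, so I went in lower for every later grasp.
- The tool tilted about 5° while holding against the spring, with no visible effect on the result.

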